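# Pack out and wedge a vial in a holding fixture

## Task

Clamp the glass vial in the packing fixture: first stand it upright on the fixture's floor against the notched post and let go, then stand one or both spacer plates upright in the gap between vial and sloped heel, flat side to the vial (the narrow one is easier to set first; add the wide one behind it if the gap is still too wide for the wedge), and push the wedge firmly down between plates and heel, its sloping side on the heel, until you feel it go tight. The wedge must jam the whole row while its bottom stays clear of the fixture floor, and you finish still gripping the wedge there and keeping the row tight: do not let go of it. Keep the vial upright and leave the flange, the pipe clamp and the tape roll where they are.

Things in the scene. Friction and masses are not known exactly. Their poses are not given: they have to be found in the camera images.
- fixture: Fixed aluminium fixture, base 90 (x) x 160 (y) x 12 mm; origin under its centre, on the worktop. Its upper face, 12 mm up, is the fixture floor. The row is packed along its y: at the +y end a steel post, 16 mm wide, 60 mm high above the floor, has a shallow upright notch towards -y for the vial; the heel stands towards -y. The floor is open to both x sides. Yaw within 0.35 rad.
- nest (a point): Where the vial's bottom centre rests when the vial stands in the notch: on the fixture floor (12 mm above the worktop), at x = 0, y = +40 mm of the fixture. The side of the seated vial that looks to the heel is then at y = +29 mm.
- heel_foot (a point): Foot of the heel's sloped face, on the fixture floor (12 mm above the worktop), at x = 0 of the fixture. With a gap G mm from here to the seated vial's side (along y) and n plates, the wedge goes tight with its bottom about 4 x (20 + 8 n - G) mm above the floor; 5 to 42 is good: one plate for G up to about 26, else two.
- vial: Glass sample vial with white screw cap, 22 mm diameter, 68 mm high, 16 g, standing on the worktop; origin at the centre of its underside, z up.
- plate_narrow: Steel spacer plate standing on edge on the worktop: 30 mm wide (x), 8 mm thick (y), 60 mm high; origin at the centre of its underside. Take it across its 30 mm width, from above.
- plate_wide: Steel spacer plate like the other but 40 mm wide (x), 8 mm thick (y), 60 mm high; origin at the centre of its underside. Being wider, it can be set behind the narrow one with the fingers clear of it.
- wedge: Aluminium wedge standing on its thin end, 36 mm wide (x), 105-210 g; head 40 (x) x 36 (y) mm from 60 to 88 mm height: grip it across x. Origin at its underside, below the head's middle. +y face upright, at y = +18 mm; -y face slopes from y = -2 mm at the bottom to -17 mm at 60 mm height. In the fixture its +y points as the fixture's +y; pushed down with about 12 N it is tight.
- flange: Bystander: steel blank flange, 70 mm diameter, 13 mm high; origin under its centre. Leave it.
- clamp: Bystander: white metal pipe clamp with a small red wing screw, 57 x 88 x 17 mm, lying flat; origin under its centre. Leave it.
- tape: Bystander: roll of amber film tape, 64 mm diameter, 13 mm high, lying flat; origin under its centre. Leave it.
- heel: Steel heel, fixed, but elsewhere along the fixture's y each time (20.5 to 34.5 mm from the seated vial's side at floor level). Its face is 24 mm wide, 60 mm high above the floor, looks to +y and leans back to -y by 1 mm per 4 mm of height, parallel to the wedge's slope. Origin as point heel_foot, axes as the fixture's; it reaches 52 mm back to -y.

How it is judged:
By the outcome, as a careful person would: the job done as asked, in the order asked, and still so for the second after the job is handed in, while the arm keeps its last pose, push and grip.
It also fails if it takes over 72 s, if anything falls off the work surface, if the arm or the gripper's body presses on something with over 40 N, if the wrist force passes 120 N, or if a joint passes its speed limit or range.

## Robot

A 6-joint arm with a two-finger parallel gripper is mounted at the origin on a cart in front of the work surface, level with it; the furniture and walls round the work are solid. World frame = base frame: x ahead of the robot, y to its left, z up, the work surface at z = 0. Lengths are in mm, angles in rad, forces in N, time in s.
With the tool pointing down it reaches from about 350 to 775 mm from the base axis. Payload 7.3 kg.
Tool frame: the origin (TCP) lies between the finger pads; the fingertips stand tcp_to_tips ahead of it and the grasp point (between the pads) lies 5 mm behind it (tcp_to_tips is the distance from the TCP to the fingertips, in mm); z points along the fingers, x is the direction in which the jaws open and shut, and the axes are right-handed (so a half turn about z gives the same grasp; the last joint's range is limited). The gripper opens to 92 mm and grips with 3 to 60 N. Pads are 19 mm wide; open, the fingers measure 130 mm over their backs; the gripper's body (75 mm by 190 mm) begins 47 mm behind the grasp point.
Start: joints at [0.987, 0.342, 1.524, -0, 1.275, -0.146], TCP at [222.561, 475.511, 240.741] pointing down, gripper open.
Joint ranges: [-2.53, 2.53], [-0.77, 2.02], [0.04, 2.7], [-1, 4.14], [0.28, 2.66], [-3.11, 3.11]. Speed limits (rad/s): [2.57, 2.57, 3.14, 3.14, 3.14, 3.14].

## Interface

Orientations are given as [roll, pitch, yaw] about the fixed x, y, z axes, in that order (R = Rz(yaw) Ry(pitch) Rx(roll)).
In Python, from plant import * gives the robot as it stands.
- The arm moves only by the tool drive_tool, never from a script. Its argument "deltas" is a list of rows, each an object of numbers: "hand": the gripper's target within -1 to 1 (shut at 1, half-way at 0, fully open at -1); "tx", "ty", "tz": the shift along the tool's x, y, z each as a share of 4 cm, from -1 to 1; "wx", "wy", "wz": the turn, a rotation vector about the tool's x, y, z each as a share of 5 degrees, from -1 to 1. In form: [{"hand": .., "tx": .., "ty": .., "tz": .., "wx": .., "wy": .., "wz": ..}, ...]. A call has 1 to 20 rows; each row shifts and turns the commanded pose from where the row before left it, along the tool's axes as they then stand; what a row does not reach is not made up. A row lasts 1/12 s, in which the tool goes at most 41.7 mm and 7.16 degrees, less where a joint would pass 70% of its speed; a pose out of reach is approached as far as the arm can. A call with a number of a shift or a turn outside -1 to 1 is refused whole. A call with a gripper value outside its range is refused whole. The fingers move at their own pace and stop on an object; the grip force is fixed at half the most. Time passes only in rows, so rows that do not move let the fingers close. It gives the time, the measured TCP pose, the force and the opening at its end, in the units of the state.
- get_obs(): the state, without advancing time (a new reading comes with each control period).
- capture(name): name is "side" or "top" or "wrist"; returns the picture (420x560x3 uint8, red, green, blue); there is no depth.
- camera_model(name): a dict with "fx", "fy", "cx", "cy" (pixels), "D" ([k1, k2, p1, p2, k3] as OpenCV has them; the pictures are not rectified), "rvec" (rotation vector, rad) and "tvec" (3), from world to camera coordinates, as OpenCV has them. Camera axes: x right, y down, z forward; pixel columns grow to the right and rows downward; lengths in mm; the calibration is good to about 2 mm. A picture is of the moment at which its call begins: read the wrist's pose just before it. camera_model takes no time and is no camera call; for the wrist camera it gives the pose at the moment of the call.
- close_job(): hands the job in, once; it reports no verdict.
The state is a dict: "time": time; "joint_positions": joint angles; "dq": joint speeds; "tau": joint torques, N m; "tool_pos": TCP position; "tcp_rot": TCP orientation; "contact_force": force on the tool from outside, world axes, zero at the start; "moment": the same for the moment, N m; "grip_width": finger opening in mm.
Only numpy, scipy, OpenCV 4.12 (cv2) and the standard library are available. Lean on these libraries where they do the work, as an engineer would, in place of code of your own. Each camera call takes 0.05 s, during which the arm holds its last target.

## Working session

There is one attempt and no reset: what is moved stays moved. The work goes in short steps, Python scripts to look and compute and a tool call to move; the robot and the scene stay as the last step left them, time stands still between calls to the robot, and variables do not carry over. Pictures are saved under pics/ and viewed, and the job is handed in when it is done.

Besides the shell and the picture viewer there is one more tool, called after "Request:" in YAML: its name, and indented under it one key for each argument. drive_tool: Moves the arm, as the interface text tells. Its arguments: {"type":"object","properties":{"deltas":{"type":"array","items":{"type":"object","properties":{"hand":{"type":"number"},"tx":{"type":"number"},"ty":{"type":"number"},"tz":{"type":"number"},"wx":{"type":"number"},"wy":{"type":"number"},"wz":{"type":"number"}}}}},"required":["deltas"]}

```bash
mkdir -p pics; ls; cat > h.py <<'E'
from plant import *
import numpy as np, cv2, json
def snap(n,f):
    m=camera_model(n); im=np.array(capture(n)); cv2.imwrite('pics/'+f+'.png',im[:,:,::-1]); 
    json.dump({k:(np.array(v).tolist()) for k,v in m.items()},open('pics/'+f+'.json','w')); return im,m
def load(f):
    return cv2.imread('pics/'+f+'.png')[:,:,::-1],json.load(open('pics/'+f+'.json'))
def ray(m,uv):
    K=np.array([[m['fx'],0,m['cx']],[0,m['fy'],m['cy']],[0,0,1.]])
    p=cv2.undistortPoints(np.array(uv,float).reshape(-1,1,2),K,np.array(m['D'],float)).reshape(-1,2)
    R=cv2.Rodrigues(np.array(m['rvec'],float))[0]; t=np.array(m['tvec'],float).ravel()
    d=np.c_[p,np.ones(len(p))]@R; c=-R.T@t
    return c,d/np.linalg.norm(d,axis=1,keepdims=True)
def onz(m,uv,z):
    c,d=ray(m,uv); return c+d*((z-c[2])/d[:,2])[:,None]
def tri(m1,u1,m2,u2):
    c1,d1=ray(m1,u1);c2,d2=ray(m2,u2);out=[]
    for a,b in zip(d1,d2):
        s=np.linalg.lstsq(np.c_[a,-b],c2-c1,rcond=None)[0]
        p=c1+a*s[0];q=c2+b*s[1]; out.append(np.r_[(p+q)/2,np.linalg.norm(p-q)])
    return np.array(out)
def proj(m,P):
    K=np.array([[m['fx'],0,m['cx']],[0,m['fy'],m['cy']],[0,0,1.]])
    return cv2.projectPoints(np.array(P,float).reshape(-1,3),np.array(m['rvec'],float),np.array(m['tvec'],float),K,np.array(m['D'],float))[0].reshape(-1,2)
E
python3 - <<'E'
from h import *
np.set_printoptions(precision=2,suppress=True)
for n in ['top','side','wrist']:
    im,m=snap(n,n+'0'); print(n,m['fx'],ray(m,[[280,210]]))
print(get_obs())
E
```

```text
pics
top 445.08485815231893 (array([ 481.87,  149.  , 1140.55]), array([[ 0.08, -0.  , -1.  ]]))
side 515.1338098369857 (array([  14.  , -643.04,  586.03]), array([[ 0.48,  0.72, -0.5 ]]))
wrist 310.9882344090796 (array([151.34, 507.4 , 384.71]), array([[ 0.27, -0.12, -0.96]]))
{'time': 0.15, 'joint_positions': array([ 0.99,  0.34,  1.52,  0.  ,  1.28, -0.15]), 'dq': array([ 0.  , -0.  , -0.01,  0.  ,  0.  ,  0.  ]), 'tau': array([  0.  , -43.15, -24.44,   0.07,   0.05,  -0.  ]), 'tool_pos': array([222.39, 475.26, 240.2 ]), 'tcp_rot': array([-3.14,  0.  ,  1.13]), 'contact_force': array([ 0.66, -0.39,  0.08]), 'moment': array([-0.01,  0.02,  0.04]), 'grip_width': 91.88324110755956}
```

View pics/top0.png

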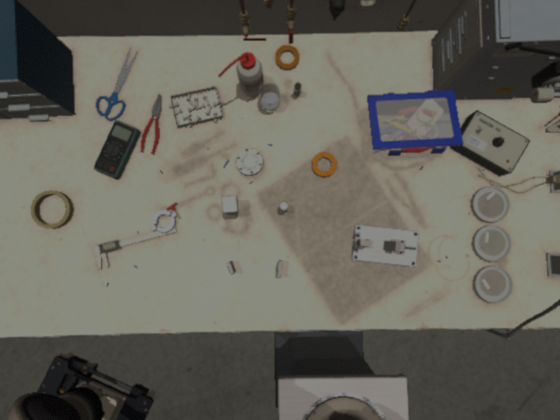

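View pics/side0.png

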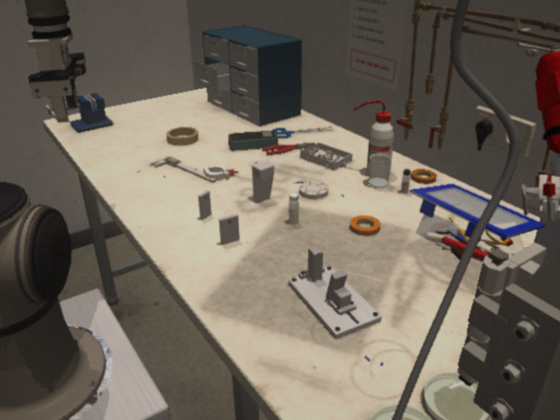

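View pics/wrist0.png

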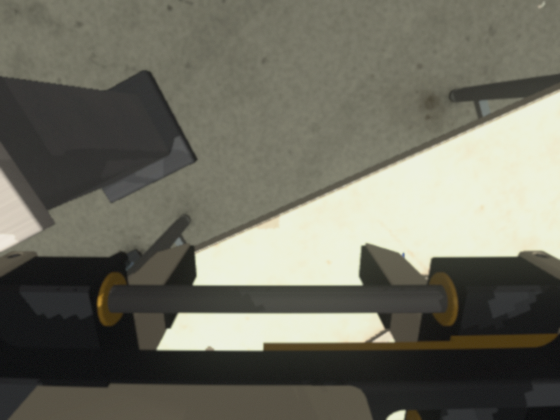

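View zooms.

The top view shows the vial at (283,208), the wedge at (230,205), plates at (233,267) and (280,268), and the fixture at (386,246) with its post on the left. Zooming in.

```bash
python3 - <<'E'
from h import *
np.set_printoptions(precision=1,suppress=True)
im,m=load('top0')
a=im[180:280,205:305]; b=im[215:275,340:430]
cv2.imwrite('pics/z1.png',cv2.resize(a,None,fx=6,fy=6,interpolation=cv2.INTER_CUBIC)[:,:,::-1])
cv2.imwrite('pics/z2.png',cv2.resize(b,None,fx=8,fy=8,interpolation=cv2.INTER_CUBIC)[:,:,::-1])
im2,m2=load('side0')
a=im2[150:250,190:320]; cv2.imwrite('pics/z3.png',cv2.resize(a,None,fx=6,fy=6,interpolation=cv2.INTER_CUBIC)[:,:,::-1])
a=im2[235:335,280:390]; cv2.imwrite('pics/z4.png',cv2.resize(a,None,fx=6,fy=6,interpolation=cv2.INTER_CUBIC)[:,:,::-1])
print(onz(m,[[230,205],[283,208],[233,267],[280,268],[386,246]],30))
E
```

```text
[[ 580.9  272.4   30. ]
 [ 571.1  139.9   30. ]
 [ 426.7  266.2   30. ]
 [ 422.2  149.9   30. ]
 [ 472.3 -113.6   30. ]]
```

View pics/z1.png

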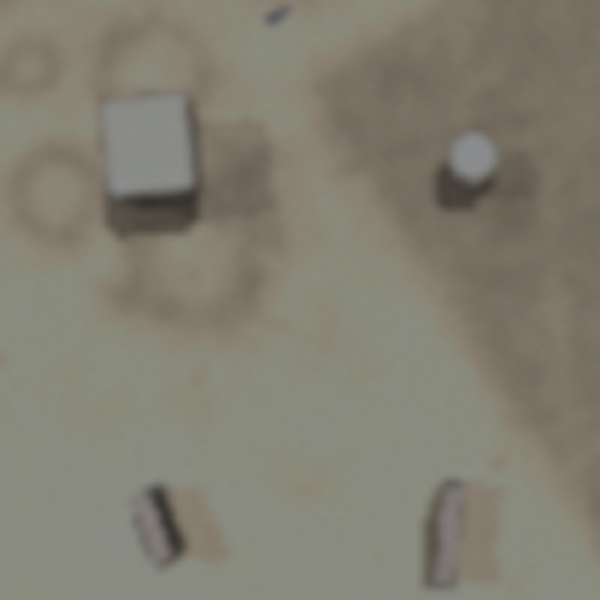

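View pics/z2.png

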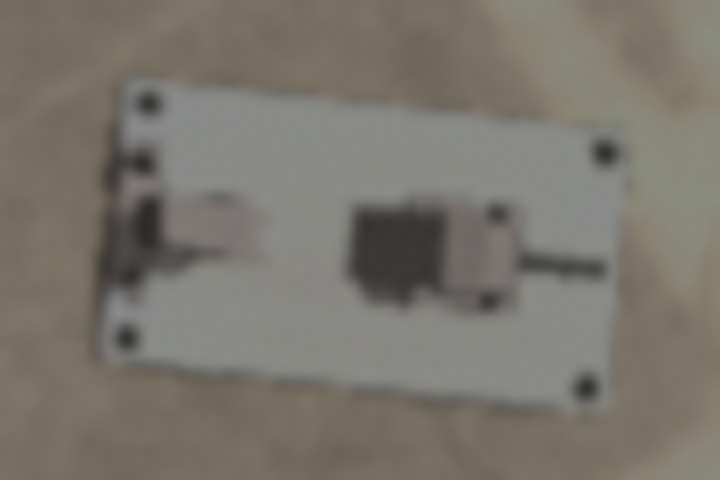

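View pics/z3.png

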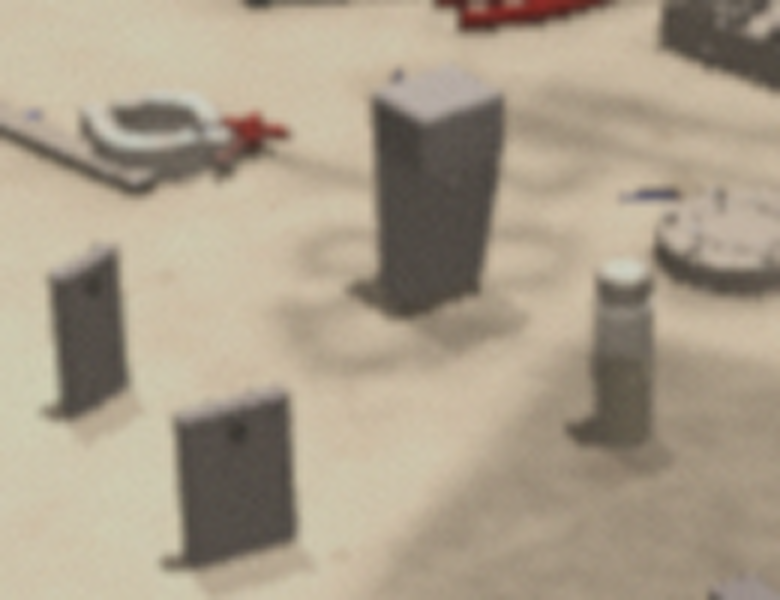

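View pics/z4.png

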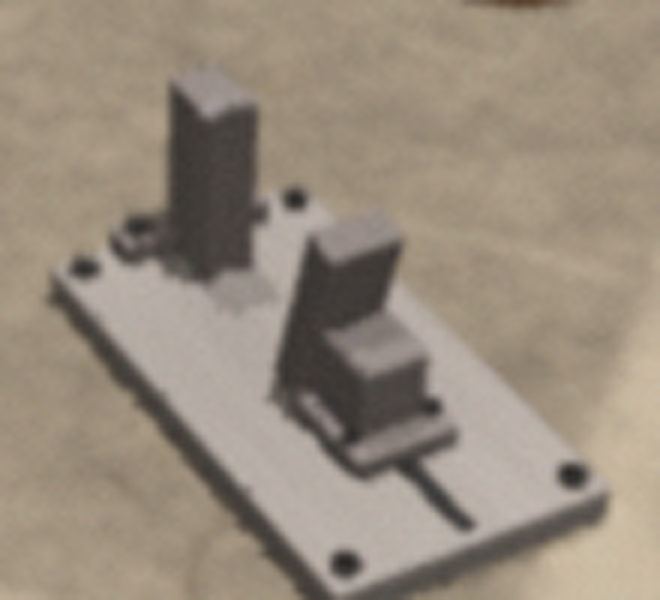

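```bash
python3 - <<'E'
from h import *
np.set_printoptions(precision=1,suppress=True)
im,m=load('top0');_,s=load('side0')
z=lambda p,k,o:(np.array(p,float)+.5)/k-.5+np.array(o)
T=lambda p:z(p,6,(205,180)); F=lambda p:z(p,8,(340,215)); S=lambda p:z(p,6,(190,150)); G=lambda p:z(p,6,(280,235))
print('fix top',onz(m,F([(125,82),(622,128),(608,408),(100,360)]),12))
print('fix holes tri',tri(m,F([(150,104),(604,153),(127,338),(586,388)]),s,G([(295,198),(572,475),(86,267),(345,563)])))
# wedge top: top corners order far-left, far-right, near-right, near-left ; side
print('wedge',tri(m,T([(102,97),(190,93),(195,192),(108,195)]),s,S([(450,68),(503,98),(430,123),(373,97)])))
print(onz(m,T([(102,97),(190,93),(195,192),(108,195)]),88))
print('vial cap',tri(m,T([(473,157)]),s,S([(624,270)])))
print('narrow',onz(m,T([(137,497),(150,487),(181,550),(165,567)]),60), tri(m,T([(144,492),(172,558)]),s,S([(105,247),(60,272)])))
print('wide',tri(m,T([(455,483),(440,585)]),s,S([(283,392),(180,412)])))
E
```

```text
fix top [[ 526.7  -42.2   12. ]
 [ 509.7 -197.7   12. ]
 [ 422.3 -189.6   12. ]
 [ 439.5  -31.7   12. ]]
fix holes tri [[ 520.4  -50.    14.8    2.1]
 [ 502.8 -192.    13.7    2.4]
 [ 447.3  -40.6   14.6    2.5]
 [ 429.6 -183.1   14.     2.3]]
wedge [[598.5 285.8  86.4   0.5]
 [599.7 250.8  86.5   0.9]
 [562.2 247.9  87.4   5.5]
 [560.5 283.3  85.2   2.6]]
[[598.1 285.8  88. ]
 [599.1 250.9  88. ]
 [559.8 249.3  88. ]
 [559.2 283.7  88. ]]
vial cap [[574.5 138.3  69.2   2.8]]
narrow [[439.4 276.4  60. ]
 [443.3 271.1  60. ]
 [418.  258.9  60. ]
 [411.3 265.4  60. ]] [[440.8 273.7  61.2   1.2]
 [415.6 261.9  63.9   1.1]]
wide [[442.7 148.6  59.3   0.2]
 [404.2 154.3  61.9   4.1]]
```

Request:
drive_tool:
  deltas:
    - {"tx": -0.234,"ty": 0.796,"tz": -0.1,"hand": -1}
    - {"tx": -0.234,"ty": 0.796,"tz": -0.1,"hand": -1}
    - {"tx": -0.234,"ty": 0.796,"tz": -0.1,"hand": -1}
    - {"tx": -0.234,"ty": 0.796,"tz": -0.1,"hand": -1}
    - {"tx": -0.234,"ty": 0.796,"tz": -0.1,"hand": -1}
    - {"tx": -0.234,"ty": 0.796,"tz": -0.1,"hand": -1}
    - {"tx": -0.234,"ty": 0.796,"tz": -0.1,"hand": -1}
    - {"tx": -0.234,"ty": 0.796,"tz": -0.1,"hand": -1}
    - {"tx": -0.234,"ty": 0.796,"tz": -0.1,"hand": -1}
    - {"tx": -0.234,"ty": 0.796,"tz": -0.1,"hand": -1}
    - {"tx": -0.234,"ty": 0.796,"tz": -0.1,"hand": -1}
    - {"tx": -0.234,"ty": 0.796,"tz": -0.1,"hand": -1}

```text
invalid input
```

Request:
drive_tool:
  deltas:
    - {"wz": 1,"hand": -1}
    - {"wz": 1,"hand": -1}
    - {"wz": 1,"hand": -1}
    - {"wz": 1,"hand": -1}
    - {"wz": 1,"hand": -1}
    - {"wz": 1,"hand": -1}
    - {"wz": 1,"hand": -1}
    - {"wz": 1,"hand": -1}
    - {"wz": 1,"hand": -1}
    - {"wz": 1,"hand": -1}
    - {"wz": 1,"hand": -1}
    - {"wz": 1,"hand": -1}
    - {"wz": 1,"hand": -1}
    - {"wz": 1,"hand": -1}
    - {"wz": 0.2,"hand": -1}
    - {"hand": -1}

```text
invalid input
```

```bash
python3 - <<'E'
from h import *
snap('wrist','w1'); o=get_obs(); print(o['tool_pos'],o['tcp_rot'],o['time'],o['joint_positions'])
E
```

```text
[222.43013223 475.31908847 240.32431178] [-3.14146002e+00  8.61551020e-04  1.13300777e+00] 0.2 [ 9.87002967e-01  3.42446395e-01  1.52462763e+00  6.14792483e-06
  1.27539031e+00 -1.46006534e-01]
```

View pics/w1.png

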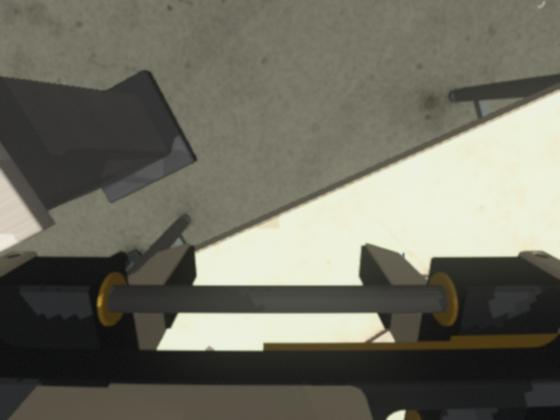

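Probably all keys are required in every row.

Request:
drive_tool:
  deltas:
    - {"hand": -1,"tx": -0.234,"ty": 0.796,"tz": -0.1,"wx": 0,"wy": 0,"wz": 0}
    - {"hand": -1,"tx": -0.234,"ty": 0.796,"tz": -0.1,"wx": 0,"wy": 0,"wz": 0}
    - {"hand": -1,"tx": -0.234,"ty": 0.796,"tz": -0.1,"wx": 0,"wy": 0,"wz": 0}
    - {"hand": -1,"tx": -0.234,"ty": 0.796,"tz": -0.1,"wx": 0,"wy": 0,"wz": 0}
    - {"hand": -1,"tx": -0.234,"ty": 0.796,"tz": -0.1,"wx": 0,"wy": 0,"wz": 0}
    - {"hand": -1,"tx": -0.234,"ty": 0.796,"tz": -0.1,"wx": 0,"wy": 0,"wz": 0}
    - {"hand": -1,"tx": -0.234,"ty": 0.796,"tz": -0.1,"wx": 0,"wy": 0,"wz": 0}
    - {"hand": -1,"tx": -0.234,"ty": 0.796,"tz": -0.1,"wx": 0,"wy": 0,"wz": 0}
    - {"hand": -1,"tx": -0.234,"ty": 0.796,"tz": -0.1,"wx": 0,"wy": 0,"wz": 0}
    - {"hand": -1,"tx": -0.234,"ty": 0.796,"tz": -0.1,"wx": 0,"wy": 0,"wz": 0}
    - {"hand": -1,"tx": -0.234,"ty": 0.796,"tz": -0.1,"wx": 0,"wy": 0,"wz": 0}
    - {"hand": -1,"tx": -0.234,"ty": 0.796,"tz": -0.1,"wx": 0,"wy": 0,"wz": 0}

```text
time: 1.2
tool_pos: [521.9, 210.5, 288.8]
tcp_rot: [-3.141, 0.0, 1.133]
contact_force: [-0.3, 1.1, 0.4]
grip_width: 91.7
```

Request:
drive_tool:
  deltas:
    - {"hand": -1,"tx": 0,"ty": 0,"tz": 0,"wx": 0,"wy": 0,"wz": 1}
    - {"hand": -1,"tx": 0,"ty": 0,"tz": 0,"wx": 0,"wy": 0,"wz": 1}
    - {"hand": -1,"tx": 0,"ty": 0,"tz": 0,"wx": 0,"wy": 0,"wz": 1}
    - {"hand": -1,"tx": 0,"ty": 0,"tz": 0,"wx": 0,"wy": 0,"wz": 1}
    - {"hand": -1,"tx": 0,"ty": 0,"tz": 0,"wx": 0,"wy": 0,"wz": 1}
    - {"hand": -1,"tx": 0,"ty": 0,"tz": 0,"wx": 0,"wy": 0,"wz": 1}
    - {"hand": -1,"tx": 0,"ty": 0,"tz": 0,"wx": 0,"wy": 0,"wz": 1}
    - {"hand": -1,"tx": 0,"ty": 0,"tz": 0,"wx": 0,"wy": 0,"wz": 1}
    - {"hand": -1,"tx": 0,"ty": 0,"tz": 0,"wx": 0,"wy": 0,"wz": 1}
    - {"hand": -1,"tx": 0,"ty": 0,"tz": 0,"wx": 0,"wy": 0,"wz": 1}
    - {"hand": -1,"tx": 0,"ty": 0,"tz": 0,"wx": 0,"wy": 0,"wz": 1}
    - {"hand": -1,"tx": 0,"ty": 0,"tz": 0,"wx": 0,"wy": 0,"wz": 1}
    - {"hand": -1,"tx": 0,"ty": 0,"tz": 0,"wx": 0,"wy": 0,"wz": 1}
    - {"hand": -1,"tx": 0,"ty": 0,"tz": 0,"wx": 0,"wy": 0,"wz": 1}
    - {"hand": -1,"tx": 0,"ty": 0,"tz": 0,"wx": 0,"wy": 0,"wz": 0.2}
    - {"hand": -1,"tx": 0,"ty": 0,"tz": 0,"wx": 0,"wy": 0,"wz": 0}

```text
time: 2.53
tool_pos: [520.9, 211.8, 288.5]
tcp_rot: [3.141, 0.0, -0.105]
contact_force: [0.4, -0.8, -0.1]
grip_width: 92.1
```

```bash
python3 - <<'E'
from h import *
snap('wrist','w1'); o=get_obs(); print(o['tool_pos'],o['tcp_rot'],o['time'],o['joint_positions'])
E
```

```text
[520.91754978 211.789335   288.58474557] [ 3.14152278e+00  2.62921210e-04 -1.03821893e-01] 2.5833 [2.49857293e-01 3.80745705e-01 1.33321537e+00 2.57743037e-05
 1.42790243e+00 3.53675503e-01]
```

View pics/w1.png

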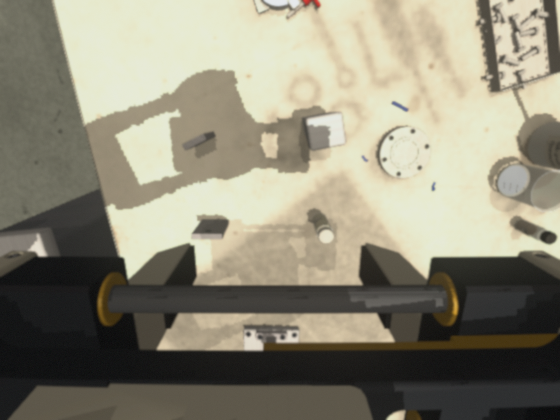

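```bash
python3 - <<'E'
from h import *
im,m=load('w1')
a=im[100:250,170:350]; cv2.imwrite('pics/z5.png',cv2.resize(a,None,fx=4.4,fy=4,interpolation=cv2.INTER_CUBIC)[:,:,::-1])
a=im[120:160,175:225]; b=im[210:250,185:235]
cv2.imwrite('pics/z6.png',cv2.resize(np.hstack([a,b]),None,fx=8,fy=8,interpolation=cv2.INTER_CUBIC)[:,:,::-1])
a=im[105:155,295:355]; b=im[205:255,295:355]
cv2.imwrite('pics/z7.png',cv2.resize(np.hstack([a,b]),None,fx=6,fy=6,interpolation=cv2.INTER_CUBIC)[:,:,::-1])
E
```

```text
(no output)
```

View pics/z6.png

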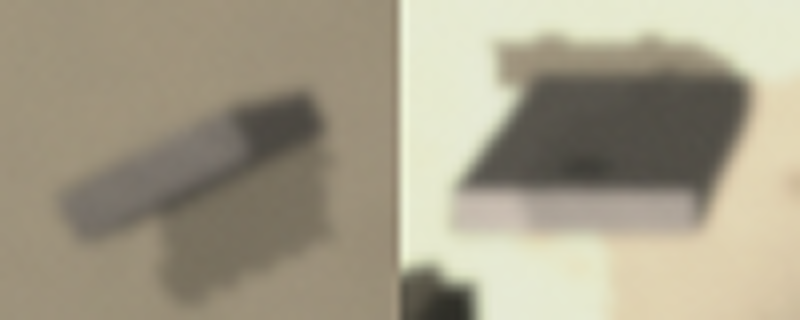

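View pics/z7.png

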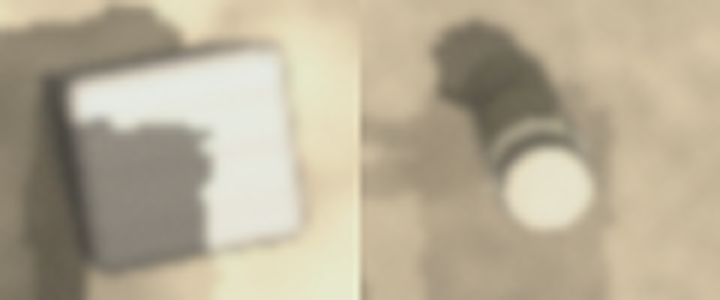

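```bash
python3 - <<'E'
from h import *
np.set_printoptions(precision=1,suppress=True)
_,t=load('top0');_,s=load('side0');_,w=load('w1')
z=lambda p,k,o:(np.array(p,float)+.5)/k-.5+np.array(o)
T=lambda p:z(p,6,(205,180)); S=lambda p:z(p,6,(190,150))
n=z([(58,200),(228,110),(250,150),(85,242)],8,(175,120)); wd=z([(50,190),(300,188),(297,235),(50,231)],8,(185,210))
we=z([(70,85),(280,45),(302,228),(105,270)],6,(295,105)); v=z([(188,190)],6,(295,205))
for nm,p,h in (('n',n,60),('wide',wd,60),('wedge',we,88),('v',v,68)):
    P=onz(w,p,h); print(nm,P[:,:2].tolist() and P, P.mean(0))
    if len(P)==4:
        e=P[1]-P[0]+P[2]-P[3]; print(' yaw',np.arctan2(e[1],e[0]),np.linalg.norm(e)/2)
print('tri vial',tri(w,v,s,S([(624,270)])),tri(w,v,t,T([(473,157)])))
print('tri wedge',tri(w,we[[0,1,2,3]],s,S([(450,68)]*4))[:1],tri(w,we,s,S([(373,97),(450,68),(503,98),(430,123)])),
 tri(w,we,t,T([(108,195),(102,97),(190,93),(195,192)])))
print('n side mids',tri(w,[(n[0]+n[3])/2,(n[1]+n[2])/2],s,S([(60,272),(105,247)])))
print('wide side mids',tri(w,[(wd[0]+wd[3])/2,(wd[1]+wd[2])/2],s,S([(180,412),(283,392)])))
E
```

```text
n [[412.7 266.9  60. ]
 [440.  277.   60. ]
 [442.3 271.   60. ]
 [415.5 260.4  60. ]] [427.6 268.8  60. ]
 yaw 0.366958935924942 28.94516459087306
wide [[402.9 154.8  60. ]
 [443.  151.1  60. ]
 [441.3 143.1  60. ]
 [401.6 147.8  60. ]] [422.2 149.2  60. ]
 yaw -0.1064112815516403 40.18579772571294
wedge [[559.  281.4  88. ]
 [596.6 284.5  88. ]
 [599.1 252.1  88. ]
 [562.8 248.2  88. ]] [579.4 266.5  88. ]
 yaw 0.09461350710474148 37.116386115078015
v [[574.5 136.2  68. ]] [574.5 136.2  68. ]
tri vial [[574.7 136.8  69.8   0.8]] [[573.2 139.2  75.1   0.7]]
tri wedge [[572.2 273.6  95.9  32. ]] [[559.8 281.   86.3   1.4]
 [597.2 284.3  87.2   0.9]
 [600.1 251.6  86.    1.1]
 [563.9 247.5  87.    2.1]] [[557.9 281.7 103.2   0.4]
 [597.1 285.   90.    1.9]
 [599.9 251.5  83.2   0.5]
 [560.7 248.8  95.2   2.9]]
n side mids [[415.9 263.4  63.2   1.8]
 [440.9 274.3  60.8   0.9]]
wide side mids [[404.2 152.   63.1   2.1]
 [442.  147.2  60.1   0.4]]
```

```bash
python3 - <<'E'
import plant
print([k for k in dir(plant) if not k.startswith('_')])
print(getattr(plant,'tcp_to_tips',None)); o=plant.get_obs(); print(o.keys(), o['tool_pos'],o['tcp_rot'])
E
```

```text
['Unreachable', 'camera_model', 'capture', 'close_job', 'get_obs', 'tcp_to_tips']
14.0
dict_keys(['time', 'joint_positions', 'dq', 'tau', 'tool_pos', 'tcp_rot', 'contact_force', 'moment', 'grip_width']) [520.91754978 211.789335   288.58474557] [ 3.14152278e+00  2.62921210e-04 -1.03821893e-01]
```

```bash
cat >> h.py <<'E'
def go(x,y,z,yaw,n=1,n2=None):
    from scipy.spatial.transform import Rotation as R
    o=get_obs(); Rt=R.from_euler('xyz',o['tcp_rot']); d=Rt.inv().apply(np.array([x,y,z])-o['tool_pos'])/40/n
    rv=(Rt.inv()*R.from_euler('xyz',[np.pi,0,yaw])).as_rotvec()*180/np.pi/5/n
    print('t=%.2f at %s rot %s F %s w %.1f'%(o['time'],np.round(o['tool_pos'],1),np.round(o['tcp_rot'],3),np.round(o['contact_force'],1),o['grip_width']))
    print('per row (n=%d): t %s  w %s'%(n,np.round(d,3),np.round(rv,3)))
E
python3 -c "
from h import *
go(574.5,136.5,150,-.108,5)"
```

```text
t=2.58 at [520.9 211.8 288.6] rot [ 3.142  0.    -0.104] F [0.3 0.1 1. ] w 91.5
per row (n=5): t [0.306 0.347 0.693]  w [0.    0.001 0.01 ]
```

Request:
drive_tool:
  deltas:
    - {"hand": -1,"tx": 0.382,"ty": 0.433,"tz": 0.75,"wx": 0,"wy": 0,"wz": 0}
    - {"hand": -1,"tx": 0.382,"ty": 0.433,"tz": 0.75,"wx": 0,"wy": 0,"wz": 0}
    - {"hand": -1,"tx": 0.382,"ty": 0.433,"tz": 0.75,"wx": 0,"wy": 0,"wz": 0}
    - {"hand": -1,"tx": 0.382,"ty": 0.433,"tz": 0.75,"wx": 0,"wy": 0,"wz": 0}
    - {"hand": -1,"tx": 0,"ty": 0,"tz": 0,"wx": 0,"wy": 0,"wz": 0}

```text
time: 3.0
tool_pos: [573.2, 132.8, 162.3]
tcp_rot: [3.138, 0.009, -0.107]
contact_force: [-1.9, 0.1, -1.4]
grip_width: 92.0
```

```bash
python3 -c "
from h import *
go(574.5,136.5,37,-.108,5)
snap('wrist','w2')"
```

```text
t=3.00 at [573.2 132.8 162.3] rot [ 3.138  0.009 -0.107] F [-1.9  0.1 -1.4] w 92.0
per row (n=5): t [ 0.01  -0.021  0.626]  w [0.007 0.021 0.002]
```

View pics/w2.png

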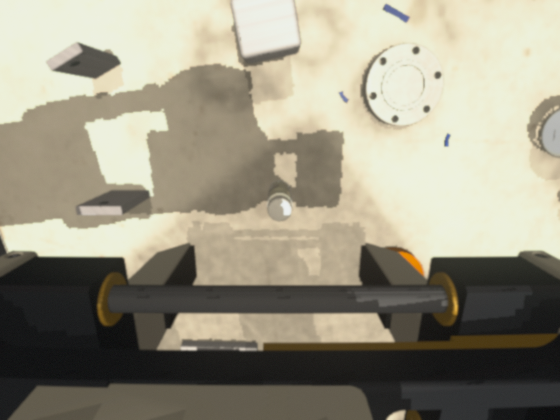

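```bash
python3 -c "
from h import *
im,w=load('w2')
hsv=cv2.cvtColor(im[185:230,255:305],cv2.COLOR_RGB2GRAY)
print(onz(w,[[279.5,208.]],68),onz(w,[[279.5,208.]],66))
cv2.imwrite('pics/z8.png',cv2.resize(im[180:230,250:310],None,fx=10,fy=10,interpolation=cv2.INTER_CUBIC)[:,:,::-1])
go(574.5,136.5,37,-.108,5)"
```

```text
[[574.4347001  137.76754187  68.        ]] [[574.36876281 137.16583197  66.        ]]
t=3.05 at [573.4 134.6 165.2] rot [ 3.14   0.007 -0.107] F [-0.8 -0.2  0.5] w 92.0
per row (n=5): t [ 0.009 -0.011  0.641]  w [0.004 0.015 0.002]
```

View pics/z8.png

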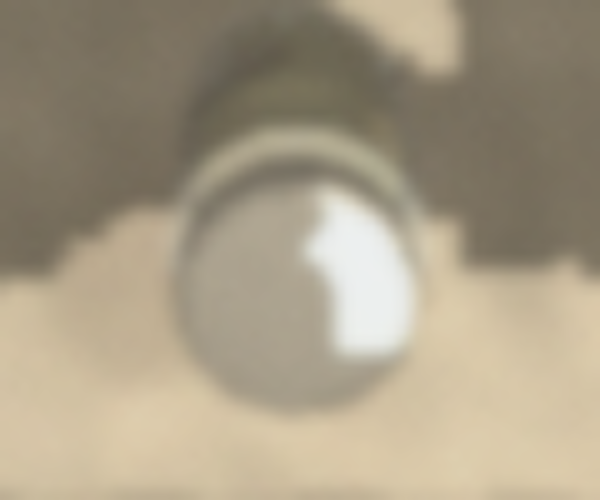

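Request:
drive_tool:
  deltas:
    - {"hand": -1,"tx": 0,"ty": 0,"tz": 0.5,"wx": 0,"wy": 0,"wz": 0}
    - {"hand": -1,"tx": 0,"ty": 0,"tz": 0.5,"wx": 0,"wy": 0,"wz": 0}
    - {"hand": -1,"tx": 0,"ty": 0,"tz": 0.5,"wx": 0,"wy": 0,"wz": 0}
    - {"hand": -1,"tx": 0,"ty": 0,"tz": 0.5,"wx": 0,"wy": 0,"wz": 0}
    - {"hand": -1,"tx": 0,"ty": 0,"tz": 0.5,"wx": 0,"wy": 0,"wz": 0}
    - {"hand": -1,"tx": 0,"ty": 0,"tz": 0.5,"wx": 0,"wy": 0,"wz": 0}
    - {"hand": -1,"tx": 0,"ty": 0,"tz": 0.2,"wx": 0,"wy": 0,"wz": 0}
    - {"hand": -1,"tx": 0,"ty": 0,"tz": 0,"wx": 0,"wy": 0,"wz": 0}
    - {"hand": -1,"tx": 0,"ty": 0,"tz": 0,"wx": 0,"wy": 0,"wz": 0}

```text
time: 3.8
tool_pos: [575.0, 137.0, 41.8]
tcp_rot: [-3.141, -0.001, -0.105]
contact_force: [0.7, 0.8, 0.7]
grip_width: 91.8
```

```bash
python3 -c "
from h import *
go(574.4,136.8,37,-.108,1)"
```

```text
t=3.80 at [575.  137.   41.8] rot [-3.141e+00 -1.000e-03 -1.050e-01] F [0.7 0.8 0.7] w 91.8
per row (n=1): t [-0.014  0.007  0.121]  w [-0.005 -0.015  0.033]
```

Request:
drive_tool:
  deltas:
    - {"hand": -1,"tx": 0,"ty": 0,"tz": 0.12,"wx": 0,"wy": 0,"wz": 0}
    - {"hand": 1,"tx": 0,"ty": 0,"tz": 0,"wx": 0,"wy": 0,"wz": 0}
    - {"hand": 1,"tx": 0,"ty": 0,"tz": 0,"wx": 0,"wy": 0,"wz": 0}
    - {"hand": 1,"tx": 0,"ty": 0,"tz": 0,"wx": 0,"wy": 0,"wz": 0}
    - {"hand": 1,"tx": 0,"ty": 0,"tz": 0,"wx": 0,"wy": 0,"wz": 0}
    - {"hand": 1,"tx": 0,"ty": 0,"tz": 0,"wx": 0,"wy": 0,"wz": 0}
    - {"hand": 1,"tx": 0,"ty": 0,"tz": 0,"wx": 0,"wy": 0,"wz": 0}
    - {"hand": 1,"tx": 0,"ty": 0,"tz": 0,"wx": 0,"wy": 0,"wz": 0}
    - {"hand": 1,"tx": 0,"ty": 0,"tz": 0,"wx": 0,"wy": 0,"wz": 0}
    - {"hand": 1,"tx": 0,"ty": 0,"tz": 0,"wx": 0,"wy": 0,"wz": 0}

```text
time: 4.63
tool_pos: [574.4, 136.5, 35.9]
tcp_rot: [-3.141, -0.0, -0.106]
contact_force: [0.4, -0.1, -0.4]
grip_width: 36.3
```

Request:
drive_tool:
  deltas:
    - {"hand": 1,"tx": 0,"ty": 0,"tz": 0,"wx": 0,"wy": 0,"wz": 0}
    - {"hand": 1,"tx": 0,"ty": 0,"tz": 0,"wx": 0,"wy": 0,"wz": 0}
    - {"hand": 1,"tx": 0,"ty": 0,"tz": 0,"wx": 0,"wy": 0,"wz": 0}
    - {"hand": 1,"tx": 0,"ty": 0,"tz": 0,"wx": 0,"wy": 0,"wz": 0}
    - {"hand": 1,"tx": 0,"ty": 0,"tz": 0,"wx": 0,"wy": 0,"wz": 0}

```text
time: 5.05
tool_pos: [574.4, 136.5, 35.9]
tcp_rot: [-3.142, 0.0, -0.106]
contact_force: [-0.4, 0.3, -0.4]
grip_width: 21.6
```

```bash
python3 -c "
from h import *
go(520,0,240,-.108,10)"
```

```text
t=5.05 at [574.4 136.5  35.9] rot [-3.142  0.    -0.106] F [-0.4  0.3 -0.4] w 21.6
per row (n=10): t [-0.099  0.354 -0.51 ]  w [-0.     0.     0.002]
```

Request:
drive_tool:
  deltas:
    - {"hand": 1,"tx": 0,"ty": 0,"tz": -0.5,"wx": 0,"wy": 0,"wz": 0}
    - {"hand": 1,"tx": 0,"ty": 0,"tz": -0.75,"wx": 0,"wy": 0,"wz": 0}
    - {"hand": 1,"tx": 0,"ty": 0,"tz": -0.75,"wx": 0,"wy": 0,"wz": 0}
    - {"hand": 1,"tx": 0,"ty": 0,"tz": -0.75,"wx": 0,"wy": 0,"wz": 0}
    - {"hand": 1,"tx": 0,"ty": 0.3,"tz": -0.75,"wx": 0,"wy": 0,"wz": 0}
    - {"hand": 1,"tx": -0.162,"ty": 0.7,"tz": 0,"wx": 0,"wy": 0,"wz": 0}
    - {"hand": 1,"tx": -0.162,"ty": 0.7,"tz": 0,"wx": 0,"wy": 0,"wz": 0}
    - {"hand": 1,"tx": -0.162,"ty": 0.7,"tz": 0,"wx": 0,"wy": 0,"wz": 0}
    - {"hand": 1,"tx": -0.162,"ty": 0.7,"tz": 0,"wx": 0,"wy": 0,"wz": 0}
    - {"hand": 1,"tx": -0.162,"ty": 0.7,"tz": 0,"wx": 0,"wy": 0,"wz": 0}
    - {"hand": 1,"tx": -0.162,"ty": 0.7,"tz": 0,"wx": 0,"wy": 0,"wz": 0}
    - {"hand": 1,"tx": -0.162,"ty": 0.7,"tz": 0,"wx": 0,"wy": 0,"wz": 0}
    - {"hand": 1,"tx": -0.162,"ty": 0.7,"tz": 0,"wx": 0,"wy": 0,"wz": 0}
    - {"hand": 1,"tx": -0.162,"ty": 0.7,"tz": 0,"wx": 0,"wy": 0,"wz": 0}
    - {"hand": 1,"tx": -0.162,"ty": 0.5,"tz": 0,"wx": 0,"wy": 0,"wz": 0}
    - {"hand": 1,"tx": 0,"ty": 0,"tz": 0,"wx": 0,"wy": 0,"wz": 0}
    - {"hand": 1,"tx": 0,"ty": 0,"tz": 0,"wx": 0,"wy": 0,"wz": 0}
    - {"hand": 1,"tx": 0,"ty": 0,"tz": 0,"wx": 0,"wy": 0,"wz": 0}

```text
time: 6.55
tool_pos: [480.0, -138.6, 176.0]
tcp_rot: [-3.141, -0.0, -0.106]
contact_force: [-0.0, -0.2, 0.1]
grip_width: 21.5
```

```bash
python3 -c "
from h import *
go(480,-80,175,-.108,2)
snap('wrist','w3')"
```

```text
t=6.55 at [ 480.  -138.6  176. ] rot [-3.141 -0.    -0.106] F [-0.  -0.2  0.1] w 21.5
per row (n=2): t [-0.078 -0.729  0.012]  w [-0.003 -0.001  0.009]
```

View pics/w3.png

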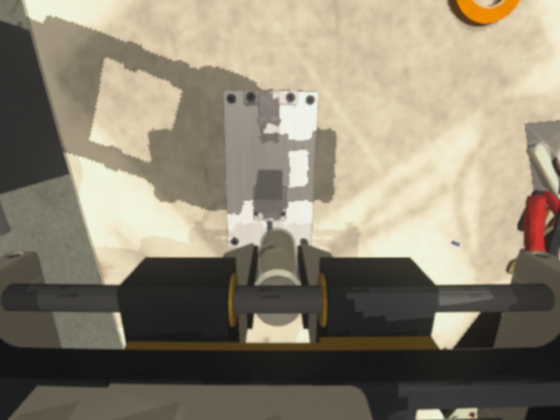

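```bash
python3 -c "
from h import *
im,w=load('w3')
cv2.imwrite('pics/z9.png',cv2.resize(im[85:230,215:330],None,fx=6.9,fy=4.13,interpolation=cv2.INTER_CUBIC)[:,:,::-1])
a=im[88:228,220:325].astype(float);a=np.clip(((a/255)**.5)*255,0,255).astype(np.uint8)
cv2.imwrite('pics/z9.png',cv2.resize(a,None,fx=4.2,fy=4.2,interpolation=cv2.INTER_CUBIC)[:,:,::-1])
"
```

```text
(no output)
```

View pics/z9.png

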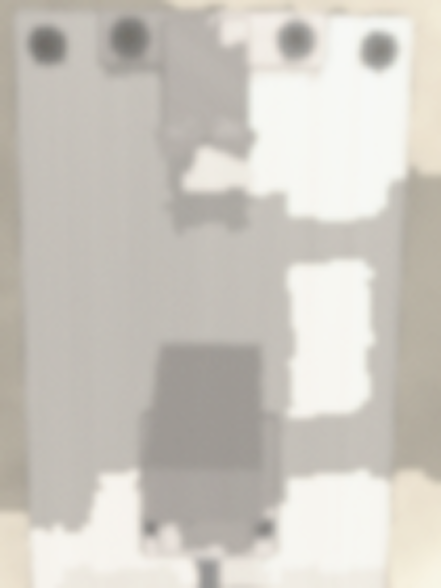

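Request:
drive_tool:
  deltas:
    - {"hand": 1,"tx": 0,"ty": 0.5,"tz": 0,"wx": 0,"wy": 0,"wz": 0}
    - {"hand": 1,"tx": 0,"ty": 0.5,"tz": 0,"wx": 0,"wy": 0,"wz": 0}
    - {"hand": 1,"tx": 0,"ty": 0.5,"tz": 0,"wx": 0,"wy": 0,"wz": 0}
    - {"hand": 1,"tx": 0,"ty": 0,"tz": 0,"wx": 0,"wy": 0,"wz": 0}
    - {"hand": 1,"tx": 0,"ty": 0,"tz": 0,"wx": 0,"wy": 0,"wz": 0}
    - {"hand": 1,"tx": 0,"ty": 0,"tz": 0,"wx": 0,"wy": 0,"wz": 0}

```text
time: 7.1
tool_pos: [473.7, -197.6, 175.7]
tcp_rot: [-3.141, 0.0, -0.105]
contact_force: [-0.4, 0.6, -0.2]
grip_width: 21.4
```

```bash
python3 -c "
from h import *
snap('wrist','w4')
im,w=load('w4')
cv2.imwrite('pics/z10.png',im[40:260,180:380][:,:,::-1])
a=im[110:250,205:335].astype(float);a=np.clip(((a/255)**.5)*255,0,255).astype(np.uint8)
cv2.imwrite('pics/z10.png',cv2.resize(a,None,fx=4.2,fy=4.2,interpolation=cv2.INTER_CUBIC)[:,:,::-1])
"
```

```text
(no output)
```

View pics/z10.png

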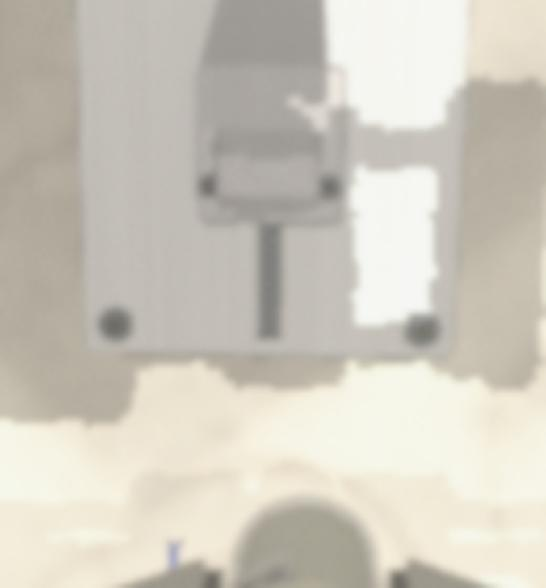

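```bash
python3 -c "
from h import *
im,w=load('w4')
a=im[0:140,205:335].astype(float);a=np.clip(((a/255)**.5)*255,0,255).astype(np.uint8)
cv2.imwrite('pics/z10.png',cv2.resize(a,None,fx=4.2,fy=4.2,interpolation=cv2.INTER_CUBIC)[:,:,::-1])
"
```

```text
(no output)
```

View pics/z10.png

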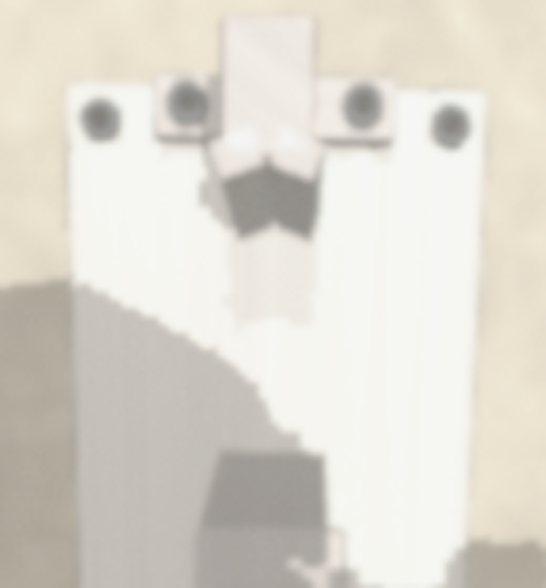

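```bash
cat > fx.py <<'E'
from h import *
np.set_printoptions(precision=1,suppress=True)
_,a=load('w3');_,b=load('w4')
z=lambda p,k,o:(np.array(p,float)+.5)/k-.5+np.array(o)
A=lambda p:z(p,4.2,(220,88)); B=lambda p:z(p,4.2,(205,0)); C=lambda p:z(p,4.2,(205,110))
cor=np.vstack([onz(b,B([(70,86),(484,94)]),12),onz(b,C([(88,348),(452,354)]),12)])
print('corners',cor,'w3 back',onz(a,A([(15,15),(408,15)]),12))
hb=onz(b,B([(220,452),(325,455)]),12); ha=onz(a,A([(158,345),(262,346)]),12); print('heel',hb,ha)
print('tri heel',tri(a,A([(160,345),(262,346)]),b,B([(220,452),(325,455)])))
print('tri holes',tri(a,A([(47,45),(378,49),(128,39),(296,39)]),b,B([(101,120),(451,127),(188,103),(363,106)])))
c=cor.mean(0); ey=(cor[0]+cor[1]-cor[2]-cor[3]); yaw=np.arctan2(-ey[0],ey[1]); ey=ey/np.linalg.norm(ey)
ex=(cor[1]-cor[0]+cor[3]-cor[2]); print('c',c,'yaw %.4f'%yaw,'yawx %.4f'%np.arctan2(ex[1],ex[0]),'L',np.linalg.norm(cor[:2].mean(0)-cor[2:].mean(0)),np.linalg.norm(ex)/2)
print('side yaws',[np.arctan2(-(cor[i]-cor[i+2])[0],(cor[i]-cor[i+2])[1]) for i in (0,1)])
for h in (hb,ha): print('heel y', (h.mean(0)-c)@ey, 'G',29-(h.mean(0)-c)@ey)
print('nest',c+40*ey)
print('notch apex floor',onz(b,B([(275,224)]),12), ((onz(b,B([(275,224)]),12)[0]-c)@ey))
E
python3 fx.py
```

```text
corners [[ 440.5  -34.9   12. ]
 [ 527.3  -45.5   12. ]
 [ 421.1 -190.8   12. ]
 [ 509.  -201.5   12. ]] w3 back [[439.9 -35.3  12. ]
 [526.9 -44.5  12. ]]
heel [[ 463.1 -111.8   12. ]
 [ 486.6 -114.9   12. ]] [[ 462.5 -112.2   12. ]
 [ 487.1 -115.    12. ]]
tri heel [[ 463.2 -111.9   14.3    0.1]
 [ 486.8 -114.9   12.3    0.5]]
tri holes [[446.3 -42.4  13.6   0. ]
 [519.8 -51.   11.4   0.2]
 [465.3 -43.8  23.5   0.4]
 [501.1 -47.4  20.9   0.2]]
c [ 474.5 -118.2   12. ] yaw -0.1202 yawx -0.1213 L 157.12954825342234 87.92022053071042
side yaws [np.float64(-0.12382701112141431), np.float64(-0.11664357610555535)]
heel y 4.8180173603925605 G 24.18198263960744
heel y 4.5662587371669625 G 24.43374126283304
nest [479.3 -78.4  12. ]
notch apex floor [[480.6 -66.2  12. ]] 52.34169578770292
```

```bash
python3 -c "
from h import *
go(478.6,-84.2,176,-.12,5)"
```

```text
t=7.15 at [ 473.7 -197.5  175.8] rot [-3.141  0.    -0.105] F [-0.5 -0.   0.1] w 22.0
per row (n=5): t [-0.035 -0.566 -0.001]  w [-0.001  0.001  0.035]
```

Request:
drive_tool:
  deltas:
    - {"hand": 1,"tx": -0.035,"ty": -0.566,"tz": 0,"wx": 0,"wy": 0,"wz": 0.035}
    - {"hand": 1,"tx": -0.035,"ty": -0.566,"tz": 0,"wx": 0,"wy": 0,"wz": 0.035}
    - {"hand": 1,"tx": -0.035,"ty": -0.566,"tz": 0,"wx": 0,"wy": 0,"wz": 0.035}
    - {"hand": 1,"tx": -0.035,"ty": -0.566,"tz": 0,"wx": 0,"wy": 0,"wz": 0.035}
    - {"hand": 1,"tx": -0.035,"ty": -0.566,"tz": 0,"wx": 0,"wy": 0,"wz": 0.035}
    - {"hand": 1,"tx": 0,"ty": 0,"tz": 0,"wx": 0,"wy": 0,"wz": 0}
    - {"hand": 1,"tx": 0,"ty": 0,"tz": 0.5,"wx": 0,"wy": 0,"wz": 0}
    - {"hand": 1,"tx": 0,"ty": 0,"tz": 0.5,"wx": 0,"wy": 0,"wz": 0}
    - {"hand": 1,"tx": 0,"ty": 0,"tz": 0.5,"wx": 0,"wy": 0,"wz": 0}
    - {"hand": 1,"tx": 0,"ty": 0,"tz": 0.5,"wx": 0,"wy": 0,"wz": 0}
    - {"hand": 1,"tx": 0,"ty": 0,"tz": 0.5,"wx": 0,"wy": 0,"wz": 0}
    - {"hand": 1,"tx": 0,"ty": 0,"tz": 0.3,"wx": 0,"wy": 0,"wz": 0}
    - {"hand": 1,"tx": 0,"ty": 0,"tz": 0,"wx": 0,"wy": 0,"wz": 0}
    - {"hand": 1,"tx": 0,"ty": 0,"tz": 0,"wx": 0,"wy": 0,"wz": 0}

```text
time: 8.32
tool_pos: [479.1, -85.0, 63.7]
tcp_rot: [-3.141, 0.001, -0.121]
contact_force: [0.1, -0.5, -0.3]
grip_width: 21.6
```

```bash
python3 -c "
from h import *
snap('wrist','w5');snap('side','s5')
im,w=load('s5')
cv2.imwrite('pics/z11.png',cv2.resize(im[190:350,240:400],None,fx=3.7,fy=3.7,interpolation=cv2.INTER_CUBIC)[:,:,::-1])
go(478.6,-84.2,48.5,-.12,1)"
```

```text
t=8.42 at [479.9 -85.5  64.8] rot [ 3.141e+00 -2.000e-03 -1.210e-01] F [ 0.4  0.  -0.4] w 21.6
per row (n=1): t [-0.037 -0.028  0.407]  w [ 0.003 -0.018 -0.011]
```

View pics/w5.png

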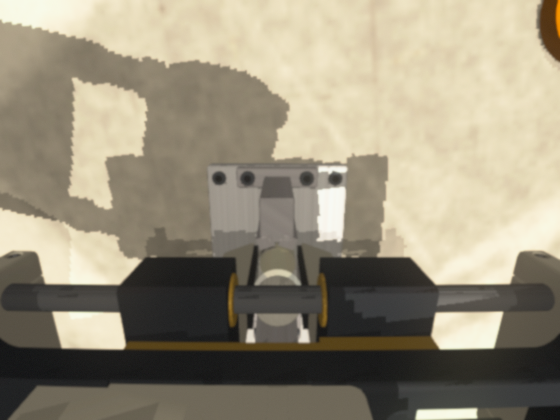

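View pics/z11.png

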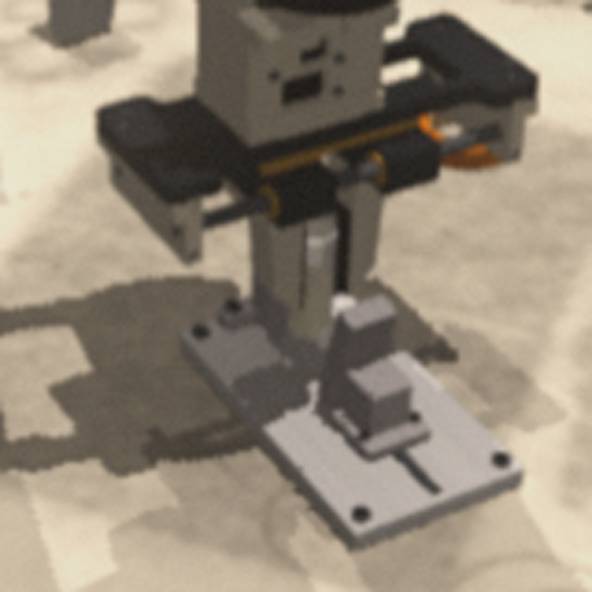

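```bash
python3 - <<'E'
from fx import *
P=onz(b,B([(222,16),(315,16),(217,160),(322,160)]),72); print(P)
_,w=load('w5'); Q=onz(w,[[263.5,178],[291,178],[259,196],[295,196]],72); print(Q)
ex=np.array([np.cos(-.12),np.sin(-.12),0])
n=np.array([479.2,-79.2,12]); print((P-n)@ex,(Q-n)@ex, 'tool',(get_obs()['tool_pos']-n)@ex)
cv2.imwrite('pics/z12.png',cv2.resize(load('w5')[0][160:290,200:350],None,fx=4,fy=4,interpolation=cv2.INTER_CUBIC)[:,:,::-1])
E
```

```text
corners [[ 440.5  -34.9   12. ]
 [ 527.3  -45.5   12. ]
 [ 421.1 -190.8   12. ]
 [ 509.  -201.5   12. ]] w3 back [[439.9 -35.3  12. ]
 [526.9 -44.5  12. ]]
heel [[ 463.1 -111.8   12. ]
 [ 486.6 -114.9   12. ]] [[ 462.5 -112.2   12. ]
 [ 487.1 -115.    12. ]]
tri heel [[ 463.2 -111.9   14.3    0.1]
 [ 486.8 -114.9   12.3    0.5]]
tri holes [[446.3 -42.4  13.6   0. ]
 [519.8 -51.   11.4   0.2]
 [465.3 -43.8  23.5   0.4]
 [501.1 -47.4  20.9   0.2]]
c [ 474.5 -118.2   12. ] yaw -0.1202 yawx -0.1213 L 157.12954825342234 87.92022053071042
side yaws [np.float64(-0.12382701112141431), np.float64(-0.11664357610555535)]
heel y 4.8180173603925605 G 24.18198263960744
heel y 4.5662587371669625 G 24.43374126283304
nest [479.3 -78.4  12. ]
notch apex floor [[480.6 -66.2  12. ]] 52.34169578770292
[[475.4 -43.9  72. ]
 [490.9 -45.5  72. ]
 [471.9 -65.8  72. ]
 [489.9 -67.6  72. ]]
[[478.7 -34.7  72. ]
 [490.8 -36.1  72. ]
 [475.5 -42.6  72. ]
 [491.7 -44.6  72. ]]
[-8.   7.6 -8.8  9.2] [-5.9  6.4 -8.   8.3] tool 1.4637097412537017
```

View pics/z12.png

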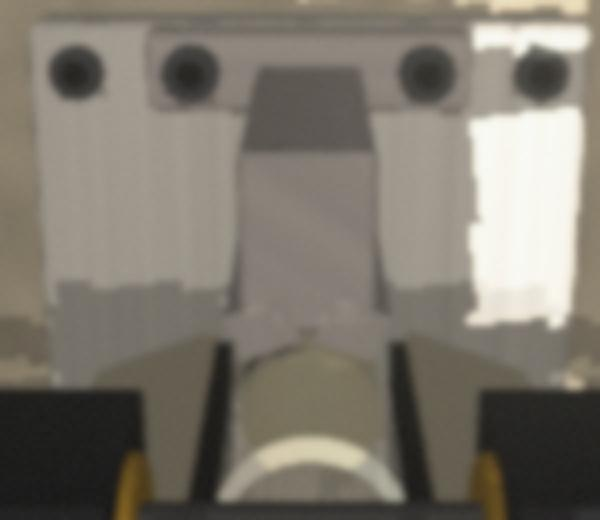

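Request:
drive_tool:
  deltas:
    - {"hand": 1,"tx": -0.012,"ty": 0,"tz": 0.2,"wx": 0,"wy": 0,"wz": 0}
    - {"hand": 1,"tx": 0,"ty": 0,"tz": 0.15,"wx": 0,"wy": 0,"wz": 0}
    - {"hand": 1,"tx": 0,"ty": 0,"tz": 0,"wx": 0,"wy": 0,"wz": 0}
    - {"hand": 1,"tx": 0,"ty": 0,"tz": 0,"wx": 0,"wy": 0,"wz": 0}

```text
time: 8.75
tool_pos: [478.5, -85.3, 49.6]
tcp_rot: [-3.141, 0.001, -0.121]
contact_force: [0.2, 0.3, -0.1]
grip_width: 21.7
```

Request:
drive_tool:
  deltas:
    - {"hand": 1,"tx": 0,"ty": 0,"tz": 0.025,"wx": 0,"wy": 0,"wz": 0}
    - {"hand": 1,"tx": 0,"ty": 0,"tz": 0.025,"wx": 0,"wy": 0,"wz": 0}
    - {"hand": 1,"tx": 0,"ty": 0,"tz": 0,"wx": 0,"wy": 0,"wz": 0}

```text
time: 9.0
tool_pos: [478.8, -85.5, 47.9]
tcp_rot: [-3.142, -0.0, -0.121]
contact_force: [-0.4, -0.1, -0.2]
grip_width: 21.8
```

Request:
drive_tool:
  deltas:
    - {"hand": 1,"tx": 0,"ty": 0,"tz": 0.015,"wx": 0,"wy": 0,"wz": 0}
    - {"hand": 1,"tx": 0,"ty": 0,"tz": 0,"wx": 0,"wy": 0,"wz": 0}

```text
time: 9.17
tool_pos: [479.0, -85.5, 47.9]
tcp_rot: [3.142, -0.001, -0.121]
contact_force: [-1.7, -0.4, 5.0]
grip_width: 21.4
```

Request:
drive_tool:
  deltas:
    - {"hand": 1,"tx": 0,"ty": 0,"tz": 0.015,"wx": 0,"wy": 0,"wz": 0}
    - {"hand": 1,"tx": 0,"ty": 0,"tz": 0,"wx": 0,"wy": 0,"wz": 0}

```text
time: 9.33
tool_pos: [479.0, -85.5, 47.8]
tcp_rot: [3.141, -0.001, -0.121]
contact_force: [-3.2, 1.0, 11.5]
grip_width: 21.7
```

Request:
drive_tool:
  deltas:
    - {"hand": 1,"tx": 0,"ty": 0,"tz": -0.025,"wx": 0,"wy": 0,"wz": 0}
    - {"hand": 1,"tx": 0,"ty": -0.03,"tz": 0,"wx": 0,"wy": 0,"wz": 0}
    - {"hand": 1,"tx": 0,"ty": -0.03,"tz": 0,"wx": 0,"wy": 0,"wz": 0}
    - {"hand": 1,"tx": 0,"ty": -0.03,"tz": 0,"wx": 0,"wy": 0,"wz": 0}
    - {"hand": 1,"tx": 0,"ty": 0,"tz": 0,"wx": 0,"wy": 0,"wz": 0}

```text
time: 9.75
tool_pos: [479.5, -81.9, 47.9]
tcp_rot: [3.141, -0.001, -0.121]
contact_force: [0.4, -1.4, 2.6]
grip_width: 21.1
```

Request:
drive_tool:
  deltas:
    - {"hand": 1,"tx": 0,"ty": -0.025,"tz": 0,"wx": 0,"wy": 0,"wz": 0}
    - {"hand": 1,"tx": 0,"ty": 0,"tz": 0,"wx": 0,"wy": 0,"wz": 0}

```text
time: 9.92
tool_pos: [479.6, -81.0, 47.8]
tcp_rot: [3.141, -0.001, -0.121]
contact_force: [-0.5, -1.5, 3.5]
grip_width: 21.6
```

Request:
drive_tool:
  deltas:
    - {"hand": 1,"tx": 0,"ty": -0.02,"tz": 0,"wx": 0,"wy": 0,"wz": 0}
    - {"hand": 1,"tx": 0,"ty": 0,"tz": 0,"wx": 0,"wy": 0,"wz": 0}

```text
time: 10.08
tool_pos: [479.7, -80.2, 47.9]
tcp_rot: [3.141, -0.001, -0.121]
contact_force: [-0.5, -3.3, 2.8]
grip_width: 21.6
```

Request:
drive_tool:
  deltas:
    - {"hand": 1,"tx": 0,"ty": -0.02,"tz": 0,"wx": 0,"wy": 0,"wz": 0}
    - {"hand": 1,"tx": 0,"ty": 0,"tz": 0,"wx": 0,"wy": 0,"wz": 0}

```text
time: 10.25
tool_pos: [479.7, -79.4, 47.8]
tcp_rot: [3.141, -0.001, -0.121]
contact_force: [-0.3, -3.0, 4.7]
grip_width: 21.6
```

Request:
drive_tool:
  deltas:
    - {"hand": 1,"tx": 0,"ty": -0.02,"tz": 0,"wx": 0,"wy": 0,"wz": 0}
    - {"hand": 1,"tx": 0,"ty": 0,"tz": 0,"wx": 0,"wy": 0,"wz": 0}

```text
time: 10.42
tool_pos: [479.8, -78.8, 47.8]
tcp_rot: [3.141, -0.001, -0.121]
contact_force: [0.4, -4.8, 4.4]
grip_width: 21.3
```

Request:
drive_tool:
  deltas:
    - {"hand": 1,"tx": 0,"ty": -0.02,"tz": 0,"wx": 0,"wy": 0,"wz": 0}
    - {"hand": 1,"tx": 0,"ty": 0,"tz": 0,"wx": 0,"wy": 0,"wz": 0}

```text
time: 10.58
tool_pos: [479.9, -78.8, 47.9]
tcp_rot: [3.14, -0.001, -0.121]
contact_force: [-1.3, -8.4, 4.2]
grip_width: 21.5
```

Request:
drive_tool:
  deltas:
    - {"hand": 1,"tx": 0,"ty": -0.02,"tz": 0,"wx": 0,"wy": 0,"wz": 0}
    - {"hand": 1,"tx": 0,"ty": 0,"tz": 0,"wx": 0,"wy": 0,"wz": 0}

```text
time: 10.75
tool_pos: [479.8, -78.7, 47.9]
tcp_rot: [3.139, -0.0, -0.121]
contact_force: [-3.2, -13.1, 4.0]
grip_width: 21.7
```

```bash
python3 -c "
from h import *
snap('wrist','w6');go(0,0,0,0)
im,w=load('w6')
cv2.imwrite('pics/z12.png',cv2.resize(im[160:290,200:350],None,fx=4,fy=4,interpolation=cv2.INTER_CUBIC)[:,:,::-1])"
```

```text
t=10.80 at [479.8 -78.7  47.9] rot [ 3.139 -0.    -0.121] F [ -2.7 -13.2   4.5] w 21.2
per row (n=1): t [-12.146  -0.508   1.189]  w [ 0.029 -0.004 -1.387]
```

View pics/z12.png

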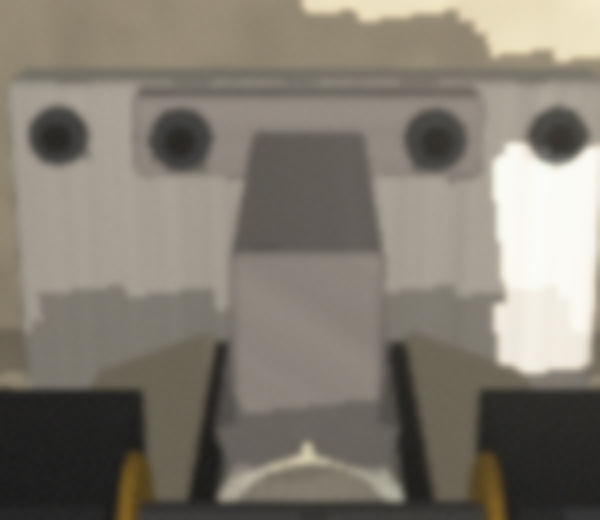

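Request:
drive_tool:
  deltas:
    - {"hand": 1,"tx": 0,"ty": 0.04,"tz": -0.008,"wx": 0,"wy": 0,"wz": 0}
    - {"hand": 1,"tx": 0,"ty": 0,"tz": 0,"wx": 0,"wy": 0,"wz": 0}

```text
time: 10.97
tool_pos: [479.4, -78.7, 47.9]
tcp_rot: [-3.141, 0.0, -0.122]
contact_force: [-0.6, -5.3, 2.0]
grip_width: 21.6
```

Request:
drive_tool:
  deltas:
    - {"hand": -1,"tx": 0,"ty": 0,"tz": 0,"wx": 0,"wy": 0,"wz": 0}
    - {"hand": -1,"tx": 0,"ty": 0,"tz": 0,"wx": 0,"wy": 0,"wz": 0}
    - {"hand": -1,"tx": 0,"ty": 0,"tz": 0,"wx": 0,"wy": 0,"wz": 0}
    - {"hand": -1,"tx": 0,"ty": 0,"tz": 0,"wx": 0,"wy": 0,"wz": 0}
    - {"hand": -1,"tx": 0,"ty": 0,"tz": 0,"wx": 0,"wy": 0,"wz": 0}
    - {"hand": -1,"tx": 0,"ty": 0,"tz": 0,"wx": 0,"wy": 0,"wz": 0}
    - {"hand": -1,"tx": 0,"ty": 0,"tz": 0,"wx": 0,"wy": 0,"wz": 0}

```text
time: 11.55
tool_pos: [479.6, -78.3, 48.0]
tcp_rot: [-3.141, 0.0, -0.121]
contact_force: [0.5, 0.2, 0.7]
grip_width: 63.7
```

```bash
python3 -c "
from h import *
go(427.6,268.5,170,.367,14)"
```

```text
t=11.55 at [479.6 -78.3  48. ] rot [-3.141  0.    -0.121] F [0.5 0.2 0.7] w 63.7
per row (n=14): t [-0.167 -0.604 -0.218]  w [-0.   0.  -0.4]
```

Request:
drive_tool:
  deltas:
    - {"hand": -1,"tx": 0,"ty": 0,"tz": -0.4,"wx": 0,"wy": 0,"wz": 0}
    - {"hand": -1,"tx": 0,"ty": 0,"tz": -0.8,"wx": 0,"wy": 0,"wz": 0}
    - {"hand": -1,"tx": 0,"ty": 0,"tz": -0.8,"wx": 0,"wy": 0,"wz": 0}
    - {"hand": -1,"tx": 0,"ty": 0,"tz": -0.8,"wx": 0,"wy": 0,"wz": 0}
    - {"hand": -1,"tx": 0,"ty": 0,"tz": -0.2,"wx": 0,"wy": 0,"wz": 0}

```text
time: 11.97
tool_pos: [481.7, -79.1, 172.7]
tcp_rot: [3.14, -0.008, -0.121]
contact_force: [0.5, -0.6, 0.9]
grip_width: 91.1
```

Request:
drive_tool:
  deltas:
    - {"hand": -1,"tx": -0.234,"ty": -0.846,"tz": 0,"wx": 0,"wy": 0,"wz": 0}
    - {"hand": -1,"tx": -0.234,"ty": -0.846,"tz": 0,"wx": 0,"wy": 0,"wz": 0}
    - {"hand": -1,"tx": -0.234,"ty": -0.846,"tz": 0,"wx": 0,"wy": 0,"wz": 0}
    - {"hand": -1,"tx": -0.234,"ty": -0.846,"tz": 0,"wx": 0,"wy": 0,"wz": 0}
    - {"hand": -1,"tx": -0.234,"ty": -0.846,"tz": 0,"wx": 0,"wy": 0,"wz": 0}
    - {"hand": -1,"tx": -0.234,"ty": -0.846,"tz": 0,"wx": 0,"wy": 0,"wz": 0}
    - {"hand": -1,"tx": -0.234,"ty": -0.846,"tz": 0,"wx": 0,"wy": 0,"wz": 0}
    - {"hand": -1,"tx": -0.234,"ty": -0.846,"tz": 0,"wx": 0,"wy": 0,"wz": 0}
    - {"hand": -1,"tx": -0.234,"ty": -0.846,"tz": 0,"wx": 0,"wy": 0,"wz": 0}
    - {"hand": -1,"tx": -0.234,"ty": -0.846,"tz": 0,"wx": 0,"wy": 0,"wz": 0}
    - {"hand": -1,"tx": 0,"ty": 0,"tz": 0,"wx": 0,"wy": 0,"wz": -0.8}
    - {"hand": -1,"tx": 0,"ty": 0,"tz": 0,"wx": 0,"wy": 0,"wz": -0.8}
    - {"hand": -1,"tx": 0,"ty": 0,"tz": 0,"wx": 0,"wy": 0,"wz": -0.8}
    - {"hand": -1,"tx": 0,"ty": 0,"tz": 0,"wx": 0,"wy": 0,"wz": -0.8}
    - {"hand": -1,"tx": 0,"ty": 0,"tz": 0,"wx": 0,"wy": 0,"wz": -0.8}
    - {"hand": -1,"tx": 0,"ty": 0,"tz": 0,"wx": 0,"wy": 0,"wz": -0.8}
    - {"hand": -1,"tx": 0,"ty": 0,"tz": 0,"wx": 0,"wy": 0,"wz": -0.8}
    - {"hand": -1,"tx": 0,"ty": 0,"tz": 0,"wx": 0,"wy": 0,"wz": 0}
    - {"hand": -1,"tx": 0,"ty": 0,"tz": 0,"wx": 0,"wy": 0,"wz": 0}

```text
time: 13.55
tool_pos: [427.6, 268.7, 167.7]
tcp_rot: [-3.142, 0.0, 0.365]
contact_force: [-0.7, -0.0, -0.2]
grip_width: 92.0
```

```bash
python3 -c "
from h import *
go(427.6,268.5,170,.367,1)
snap('wrist','w7');snap('side','s7')
im,w=load('w7')
cv2.imwrite('pics/z13.png',cv2.resize(im[170:250,240:330],None,fx=7,fy=7,interpolation=cv2.INTER_CUBIC)[:,:,::-1])
im,w=load('s7')
cv2.imwrite('pics/z14.png',cv2.resize(im[230:340,280:390],None,fx=5,fy=5,interpolation=cv2.INTER_CUBIC)[:,:,::-1])
"
```

```text
t=13.55 at [427.6 268.7 167.7] rot [-3.142  0.     0.365] F [-0.7 -0.  -0.2] w 92.0
per row (n=1): t [-0.001  0.006 -0.057]  w [-0.001  0.005 -0.021]
```

View pics/z13.png

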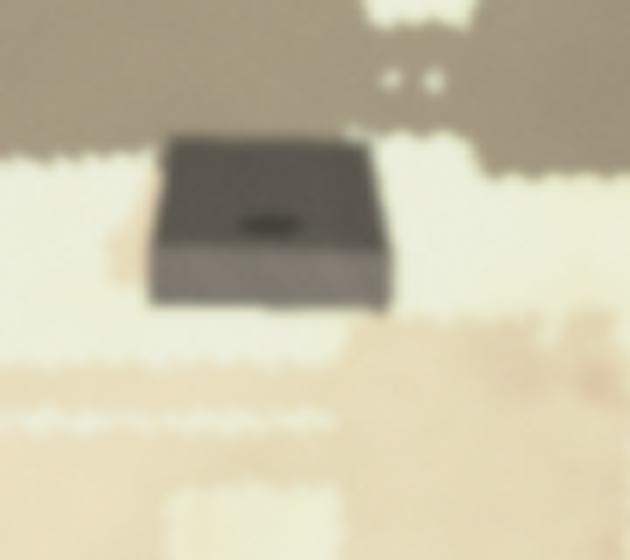

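View pics/z14.png

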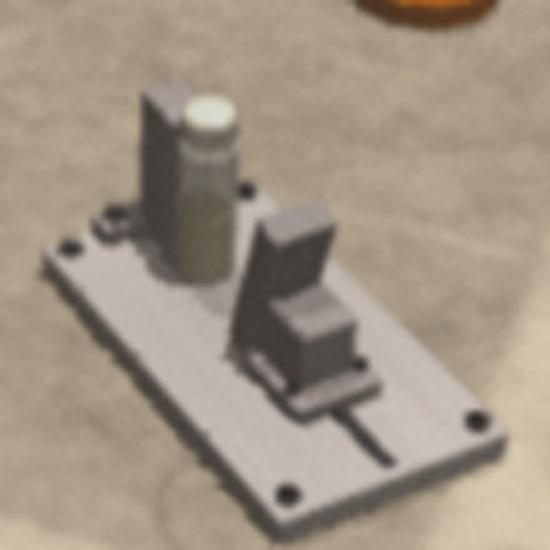

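```bash
python3 -c "
from h import *
im,w=load('w7')
p=(np.array([(149,245),(388,247),(388,308),(148,304)])+.5)/7-.5+[240,170]
P=onz(w,p,60);print(P,P.mean(0)); e=P[1]-P[0]+P[2]-P[3]; print(np.arctan2(e[1],e[0]),np.linalg.norm(e)/2)
print(tri(w,p[:2],load('w1')[1],(np.array([(58,200),(228,110)])+.5)/8-.5+[175,120]))
go(*P.mean(0)[:2],42,.367,1)
"
```

```text
[[412.15967427 267.81182366  60.        ]
 [439.15629436 277.91744437  60.        ]
 [442.04415112 270.75476655  60.        ]
 [414.61623578 260.76108283  60.        ]] [426.99408888 269.31127935  60.        ]
0.3537693000640484 29.00867153037846
[[4.12145286e+02 2.66962199e+02 5.78079884e+01 4.93630525e-01]
 [4.39480162e+02 2.77110680e+02 5.74213690e+01 3.71376365e-01]]
t=13.65 at [427.6 268.7 167.8] rot [-3.142  0.     0.365] F [-0.4  0.   0.8] w 92.1
per row (n=1): t [-0.008 -0.019  3.146]  w [-0.001  0.003 -0.019]
```

Request:
drive_tool:
  deltas:
    - {"hand": -1,"tx": -0.008,"ty": -0.015,"tz": 0.5,"wx": 0,"wy": 0,"wz": 0.05}
    - {"hand": -1,"tx": 0,"ty": 0,"tz": 0.5,"wx": 0,"wy": 0,"wz": 0.05}
    - {"hand": -0.5,"tx": 0,"ty": 0,"tz": 0.5,"wx": 0,"wy": 0,"wz": 0}
    - {"hand": -0.3,"tx": 0,"ty": 0,"tz": 0.5,"wx": 0,"wy": 0,"wz": 0}
    - {"hand": -0.2,"tx": 0,"ty": 0,"tz": 0.5,"wx": 0,"wy": 0,"wz": 0}
    - {"hand": -0.1,"tx": 0,"ty": 0,"tz": 0.4,"wx": 0,"wy": 0,"wz": 0}
    - {"hand": -0.1,"tx": 0,"ty": 0,"tz": 0.25,"wx": 0,"wy": 0,"wz": 0}
    - {"hand": -0.1,"tx": 0,"ty": 0,"tz": 0,"wx": 0,"wy": 0,"wz": 0}
    - {"hand": -0.1,"tx": 0,"ty": 0,"tz": 0,"wx": 0,"wy": 0,"wz": 0}
    - {"hand": -0.1,"tx": 0,"ty": 0,"tz": 0,"wx": 0,"wy": 0,"wz": 0}

```text
time: 14.48
tool_pos: [427.8, 269.5, 42.9]
tcp_rot: [-3.141, -0.002, 0.358]
contact_force: [0.2, 0.2, 0.3]
grip_width: 51.0
```

Request:
drive_tool:
  deltas:
    - {"hand": 1,"tx": -0.015,"ty": 0,"tz": 0,"wx": 0,"wy": 0,"wz": 0}
    - {"hand": 1,"tx": 0,"ty": 0,"tz": 0,"wx": 0,"wy": 0,"wz": 0}
    - {"hand": 1,"tx": 0,"ty": 0,"tz": 0,"wx": 0,"wy": 0,"wz": 0}
    - {"hand": 1,"tx": 0,"ty": 0,"tz": 0,"wx": 0,"wy": 0,"wz": 0}
    - {"hand": 1,"tx": 0,"ty": 0,"tz": 0,"wx": 0,"wy": 0,"wz": 0}
    - {"hand": 1,"tx": 0,"ty": 0,"tz": 0,"wx": 0,"wy": 0,"wz": 0}
    - {"hand": 1,"tx": 0,"ty": 0,"tz": 0,"wx": 0,"wy": 0,"wz": 0}

```text
time: 15.07
tool_pos: [427.0, 269.2, 42.6]
tcp_rot: [-3.141, -0.001, 0.358]
contact_force: [-0.5, -0.8, 5.7]
grip_width: 29.7
```

Request:
drive_tool:
  deltas:
    - {"hand": 1,"tx": 0,"ty": 0,"tz": -0.3,"wx": 0,"wy": 0,"wz": 0}
    - {"hand": 1,"tx": 0,"ty": 0,"tz": -0.7,"wx": 0,"wy": 0,"wz": 0}
    - {"hand": 1,"tx": 0,"ty": 0,"tz": -0.8,"wx": 0,"wy": 0,"wz": 0}
    - {"hand": 1,"tx": 0,"ty": 0,"tz": -0.8,"wx": 0,"wy": 0,"wz": 0}
    - {"hand": 1,"tx": 0,"ty": 0,"tz": -0.8,"wx": 0,"wy": 0,"wz": 0.4}
    - {"hand": 1,"tx": 0,"ty": 0,"tz": 0,"wx": 0,"wy": 0,"wz": 0.8}
    - {"hand": 1,"tx": 0,"ty": 0,"tz": 0,"wx": 0,"wy": 0,"wz": 0.8}
    - {"hand": 1,"tx": 0,"ty": 0,"tz": 0,"wx": 0,"wy": 0,"wz": 0.8}
    - {"hand": 1,"tx": 0,"ty": 0,"tz": 0,"wx": 0,"wy": 0,"wz": 0.8}
    - {"hand": 1,"tx": 0,"ty": 0,"tz": 0,"wx": 0,"wy": 0,"wz": 0.8}
    - {"hand": 1,"tx": 0,"ty": 0,"tz": 0,"wx": 0,"wy": 0,"wz": 0.8}
    - {"hand": 1,"tx": 0,"ty": 0,"tz": 0,"wx": 0,"wy": 0,"wz": 0.3}
    - {"hand": 1,"tx": 0,"ty": 0,"tz": 0,"wx": 0,"wy": 0,"wz": 0}

```text
time: 16.15
tool_pos: [426.3, 268.9, 177.6]
tcp_rot: [3.141, 0.001, -0.122]
contact_force: [0.1, -0.1, -1.6]
grip_width: 29.5
```

```bash
python3 -c "
from h import *
snap('wrist','w8')
im,w=load('w8')
cv2.imwrite('pics/z13.png',cv2.resize(im[200:330,210:350],None,fx=4.5,fy=4.5,interpolation=cv2.INTER_CUBIC)[:,:,::-1])
d=np.array([.1197,.9928]); t=np.array([479.3,-78.8])-16.5*d; print(t)
go(*t,175,-.12,12)
"
```

```text
[477.32495 -95.1812 ]
t=16.20 at [426.4 268.9 177.7] rot [ 3.141e+00  1.000e-03 -1.210e-01] F [ 0.4  0.5 -0.1] w 29.5
per row (n=12): t [0.197 0.74  0.006]  w [ 0.     0.001 -0.001]
```

View pics/z13.png

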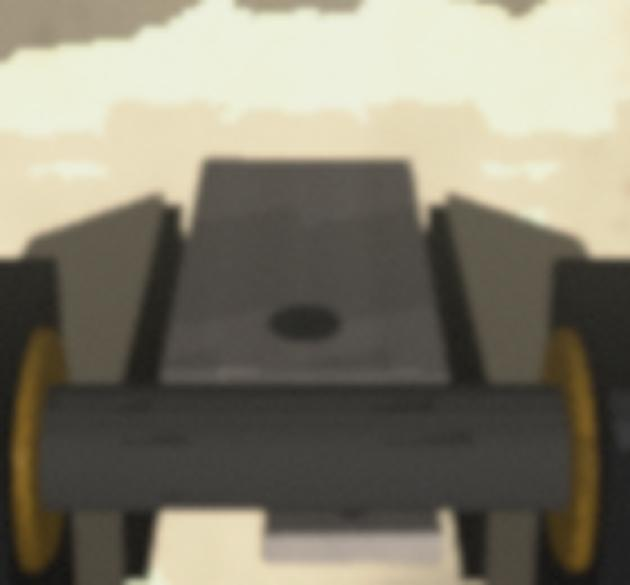

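```bash
python3 -c "
from h import *
from scipy.spatial.transform import Rotation as R
im,w=load('w8')
p=(np.array([(207,160),(408,160),(165,382),(447,382)])+.5)/4.5-.5+[210,200]
o=get_obs();Rt=R.from_euler('xyz',o['tcp_rot']);tp=o['tool_pos']
for q,z in ((p[:2],tp[2]-42.6),(p[2:],tp[2]+17.4)):
    P=onz(w,q,z); print(np.round(Rt.inv().apply(P-tp),1))
d=np.array([.1197,.9928]); t=np.array([479.4,-78.8])-20*d; print(t)
go(*t,175,-.12,12)
"
```

```text
[[-14.3  -2.5  42.6]
 [ 14.5  -2.5  42.6]]
[[-14.6  -1.9 -17.4]
 [ 14.3  -1.9 -17.4]]
[477.006 -98.656]
t=16.20 at [426.4 268.9 177.7] rot [ 3.141e+00  1.000e-03 -1.210e-01] F [ 0.4  0.5 -0.1] w 29.5
per row (n=12): t [0.197 0.747 0.006]  w [ 0.     0.001 -0.001]
```

Request:
drive_tool:
  deltas:
    - {"hand": 1,"tx": 0.197,"ty": 0.747,"tz": 0,"wx": 0,"wy": 0,"wz": 0}
    - {"hand": 1,"tx": 0.197,"ty": 0.747,"tz": 0,"wx": 0,"wy": 0,"wz": 0}
    - {"hand": 1,"tx": 0.197,"ty": 0.747,"tz": 0,"wx": 0,"wy": 0,"wz": 0}
    - {"hand": 1,"tx": 0.197,"ty": 0.747,"tz": 0,"wx": 0,"wy": 0,"wz": 0}
    - {"hand": 1,"tx": 0.197,"ty": 0.747,"tz": 0,"wx": 0,"wy": 0,"wz": 0}
    - {"hand": 1,"tx": 0.197,"ty": 0.747,"tz": 0,"wx": 0,"wy": 0,"wz": 0}
    - {"hand": 1,"tx": 0.197,"ty": 0.747,"tz": 0,"wx": 0,"wy": 0,"wz": 0}
    - {"hand": 1,"tx": 0.197,"ty": 0.747,"tz": 0,"wx": 0,"wy": 0,"wz": 0}
    - {"hand": 1,"tx": 0.197,"ty": 0.747,"tz": 0,"wx": 0,"wy": 0,"wz": 0}
    - {"hand": 1,"tx": 0.197,"ty": 0.747,"tz": 0,"wx": 0,"wy": 0,"wz": 0}
    - {"hand": 1,"tx": 0.197,"ty": 0.747,"tz": 0,"wx": 0,"wy": 0,"wz": 0}
    - {"hand": 1,"tx": 0.197,"ty": 0.747,"tz": 0,"wx": 0,"wy": 0,"wz": 0}
    - {"hand": 1,"tx": 0,"ty": 0,"tz": 0.3,"wx": 0,"wy": 0,"wz": 0}
    - {"hand": 1,"tx": 0,"ty": 0,"tz": 0.3,"wx": 0,"wy": 0,"wz": 0}
    - {"hand": 1,"tx": 0,"ty": 0,"tz": 0,"wx": 0,"wy": 0,"wz": 0}
    - {"hand": 1,"tx": 0,"ty": 0,"tz": 0,"wx": 0,"wy": 0,"wz": 0}
    - {"hand": 1,"tx": 0,"ty": 0,"tz": 0,"wx": 0,"wy": 0,"wz": 0}

```text
time: 17.62
tool_pos: [477.3, -98.2, 154.5]
tcp_rot: [-3.142, -0.0, -0.12]
contact_force: [1.1, 0.5, -0.6]
grip_width: 29.7
```

```bash
python3 -c "
from h import *
go(477,-98.7,60,-.12,1)
snap('wrist','w9');snap('side','s9')
im,w=load('w9')
a=im[170:300,210:350]
cv2.imwrite('pics/z13.png',cv2.resize(a,None,fx=4.5,fy=4.5,interpolation=cv2.INTER_CUBIC)[:,:,::-1])
im,w=load('s9')
cv2.imwrite('pics/z14.png',cv2.resize(im[180:340,260:400],None,fx=3.7,fy=3.7,interpolation=cv2.INTER_CUBIC)[:,:,::-1])
"
```

```text
t=17.62 at [477.3 -98.2 154.5] rot [-3.142 -0.    -0.12 ] F [ 1.1  0.5 -0.6] w 29.7
per row (n=1): t [-0.006  0.014  2.362]  w [-0.    -0.005 -0.006]
```

View pics/z13.png

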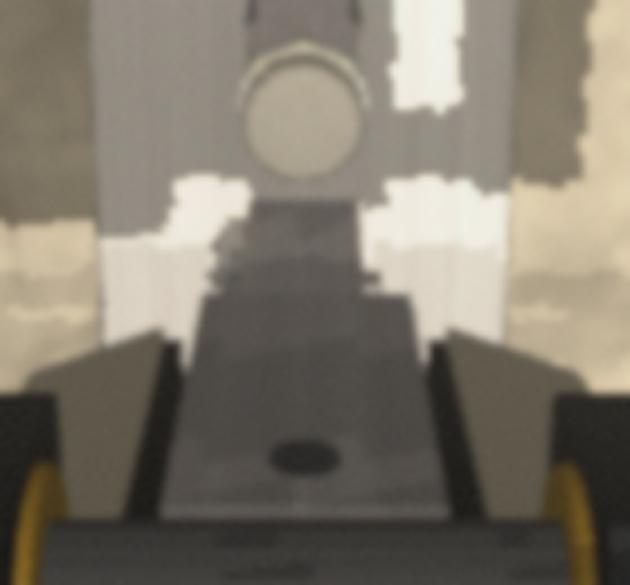

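View pics/z14.png

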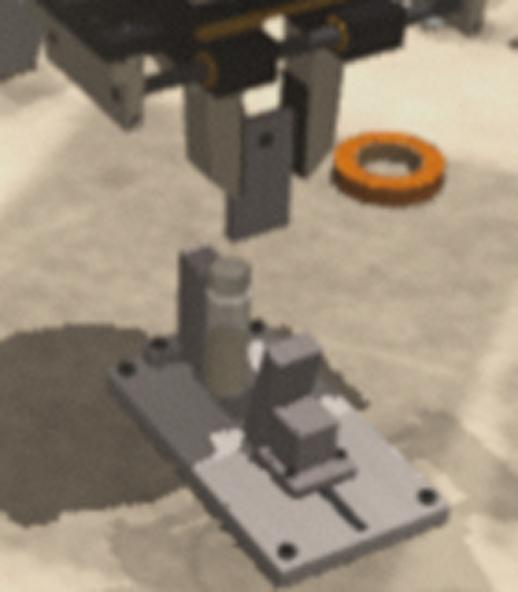

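```bash
python3 -c "
from h import *
im,w=load('w9')
f=lambda p:(np.array(p,float)+.5)/4.5-.5+[210,170]
cap=onz(w,f([(303,118)]),80)[0]; h=onz(w,f([(303,200)]),12)[0]; pb=onz(w,f([(307,296)]),154.5-42.6)[0]
d=np.array([.1197,.9928,0]); print(cap,h,pb); n=np.array([479.4,-78.8,0])
print([(q-n)@d for q in (cap,h,pb)])
"
```

```text
[479.24991583 -77.73216683  80.        ] [ 475.00635875 -113.16805966   12.        ] [477.66376455 -95.80657099 111.9       ]
[np.float64(1.0421796916614692), np.float64(-34.64652848959526), np.float64(-17.091951059034688)]
```

Request:
drive_tool:
  deltas:
    - {"hand": 1,"tx": -0.006,"ty": 0,"tz": 0.4,"wx": 0,"wy": 0,"wz": 0}
    - {"hand": 1,"tx": 0,"ty": 0,"tz": 0.4,"wx": 0,"wy": 0,"wz": 0}
    - {"hand": 1,"tx": 0,"ty": 0,"tz": 0.4,"wx": 0,"wy": 0,"wz": 0}
    - {"hand": 1,"tx": 0,"ty": 0,"tz": 0.4,"wx": 0,"wy": 0,"wz": 0}
    - {"hand": 1,"tx": 0,"ty": 0,"tz": 0.4,"wx": 0,"wy": 0,"wz": 0}
    - {"hand": 1,"tx": 0,"ty": 0,"tz": 0.3,"wx": 0,"wy": 0,"wz": 0}
    - {"hand": 1,"tx": 0,"ty": 0,"tz": 0.08,"wx": 0,"wy": 0,"wz": 0}
    - {"hand": 1,"tx": 0,"ty": 0,"tz": 0,"wx": 0,"wy": 0,"wz": 0}
    - {"hand": 1,"tx": 0,"ty": 0,"tz": 0,"wx": 0,"wy": 0,"wz": 0}
    - {"hand": 1,"tx": 0,"ty": 0,"tz": 0,"wx": 0,"wy": 0,"wz": 0}

```text
time: 18.55
tool_pos: [477.5, -98.5, 59.8]
tcp_rot: [3.141, -0.002, -0.121]
contact_force: [-0.3, 0.2, -1.6]
grip_width: 29.6
```

Request:
drive_tool:
  deltas:
    - {"hand": 1,"tx": 0,"ty": 0,"tz": 0.04,"wx": 0,"wy": 0,"wz": 0}
    - {"hand": 1,"tx": 0,"ty": 0,"tz": 0.03,"wx": 0,"wy": 0,"wz": 0}
    - {"hand": 1,"tx": 0,"ty": 0,"tz": 0,"wx": 0,"wy": 0,"wz": 0}

```text
time: 18.8
tool_pos: [476.9, -98.4, 56.2]
tcp_rot: [3.142, -0.0, -0.121]
contact_force: [0.5, 0.8, -1.3]
grip_width: 30.0
```

Request:
drive_tool:
  deltas:
    - {"hand": 1,"tx": 0,"ty": 0,"tz": 0.025,"wx": 0,"wy": 0,"wz": 0}
    - {"hand": 1,"tx": 0,"ty": 0,"tz": 0,"wx": 0,"wy": 0,"wz": 0}

```text
time: 18.97
tool_pos: [476.8, -98.3, 55.0]
tcp_rot: [-3.141, 0.0, -0.121]
contact_force: [0.0, 0.9, -1.3]
grip_width: 29.4
```

Request:
drive_tool:
  deltas:
    - {"hand": 1,"tx": 0,"ty": 0,"tz": 0.02,"wx": 0,"wy": 0,"wz": 0}
    - {"hand": 1,"tx": 0,"ty": 0,"tz": 0,"wx": 0,"wy": 0,"wz": 0}

```text
time: 19.13
tool_pos: [476.9, -98.4, 54.6]
tcp_rot: [3.142, -0.0, -0.121]
contact_force: [-1.0, 0.4, 3.0]
grip_width: 30.0
```

Request:
drive_tool:
  deltas:
    - {"hand": 1,"tx": 0,"ty": -0.04,"tz": 0,"wx": 0,"wy": 0,"wz": 0}
    - {"hand": 1,"tx": 0,"ty": -0.04,"tz": 0,"wx": 0,"wy": 0,"wz": 0}
    - {"hand": 1,"tx": 0,"ty": 0,"tz": 0,"wx": 0,"wy": 0,"wz": 0}

```text
time: 19.38
tool_pos: [477.7, -95.3, 54.6]
tcp_rot: [3.141, -0.001, -0.121]
contact_force: [0.0, -2.3, 4.5]
grip_width: 29.8
```

Request:
drive_tool:
  deltas:
    - {"hand": 1,"tx": 0,"ty": -0.04,"tz": 0,"wx": 0,"wy": 0,"wz": 0}
    - {"hand": 1,"tx": 0,"ty": -0.02,"tz": 0,"wx": 0,"wy": 0,"wz": 0}
    - {"hand": 1,"tx": 0,"ty": 0,"tz": 0,"wx": 0,"wy": 0,"wz": 0}

```text
time: 19.63
tool_pos: [478.0, -92.9, 54.6]
tcp_rot: [3.141, -0.001, -0.121]
contact_force: [-0.3, -3.3, 4.4]
grip_width: 29.6
```

Request:
drive_tool:
  deltas:
    - {"hand": 1,"tx": 0,"ty": -0.02,"tz": 0,"wx": 0,"wy": 0,"wz": 0}
    - {"hand": 1,"tx": 0,"ty": 0,"tz": 0,"wx": 0,"wy": 0,"wz": 0}

```text
time: 19.8
tool_pos: [478.0, -92.8, 54.6]
tcp_rot: [3.14, -0.001, -0.121]
contact_force: [-0.7, -5.6, 4.6]
grip_width: 29.7
```

Request:
drive_tool:
  deltas:
    - {"hand": 1,"tx": 0,"ty": -0.02,"tz": 0,"wx": 0,"wy": 0,"wz": 0}
    - {"hand": 1,"tx": 0,"ty": 0,"tz": 0,"wx": 0,"wy": 0,"wz": 0}

```text
time: 19.97
tool_pos: [478.1, -92.7, 54.6]
tcp_rot: [3.139, -0.001, -0.121]
contact_force: [-2.5, -10.6, 4.4]
grip_width: 29.9
```

Request:
drive_tool:
  deltas:
    - {"hand": 1,"tx": 0,"ty": 0.035,"tz": -0.015,"wx": 0,"wy": 0,"wz": 0}
    - {"hand": 1,"tx": 0,"ty": 0,"tz": 0,"wx": 0,"wy": 0,"wz": 0}
    - {"hand": -0.1,"tx": 0,"ty": 0,"tz": 0,"wx": 0,"wy": 0,"wz": 0}
    - {"hand": -0.1,"tx": 0,"ty": 0,"tz": 0,"wx": 0,"wy": 0,"wz": 0}
    - {"hand": -0.1,"tx": 0,"ty": 0,"tz": 0,"wx": 0,"wy": 0,"wz": 0}
    - {"hand": -0.1,"tx": 0,"ty": 0,"tz": 0,"wx": 0,"wy": 0,"wz": 0}
    - {"hand": -0.1,"tx": 0,"ty": 0,"tz": 0,"wx": 0,"wy": 0,"wz": 0}

```text
time: 20.55
tool_pos: [477.4, -92.3, 54.7]
tcp_rot: [-3.141, 0.0, -0.121]
contact_force: [-0.2, -0.8, -0.1]
grip_width: 50.2
```

Request:
drive_tool:
  deltas:
    - {"hand": -0.3,"tx": 0,"ty": 0,"tz": -0.4,"wx": 0,"wy": 0,"wz": 0}
    - {"hand": -1,"tx": 0,"ty": 0,"tz": -0.8,"wx": 0,"wy": 0,"wz": 0}
    - {"hand": -1,"tx": 0,"ty": 0,"tz": -0.8,"wx": 0,"wy": 0,"wz": 0}
    - {"hand": -1,"tx": 0,"ty": 0,"tz": -0.8,"wx": 0,"wy": 0,"wz": 0}
    - {"hand": -1,"tx": 0,"ty": 0,"tz": -0.5,"wx": 0,"wy": 0,"wz": 0}
    - {"hand": -1,"tx": 0,"ty": 0,"tz": 0,"wx": 0,"wy": 0,"wz": 0}
    - {"hand": -1,"tx": 0,"ty": 0,"tz": 0,"wx": 0,"wy": 0,"wz": 0}

```text
time: 21.13
tool_pos: [477.9, -92.6, 187.6]
tcp_rot: [3.141, -0.002, -0.121]
contact_force: [-1.1, -0.9, -0.4]
grip_width: 90.3
```

```bash
python3 -c "
from h import *
go(579.4,266.5,200,.095,12)
snap('wrist','w10')
im,w=load('w10')
cv2.imwrite('pics/z13.png',cv2.resize(im[140:270,200:350],None,fx=4.5,fy=4.5,interpolation=cv2.INTER_CUBIC)[:,:,::-1])
"
```

```text
t=21.13 at [477.9 -92.6 187.6] rot [ 3.141e+00 -2.000e-03 -1.210e-01] F [-1.1 -0.9 -0.4] w 90.3
per row (n=12): t [ 0.12  -0.768 -0.026]  w [ 0.001 -0.002 -0.207]
```

View pics/z13.png

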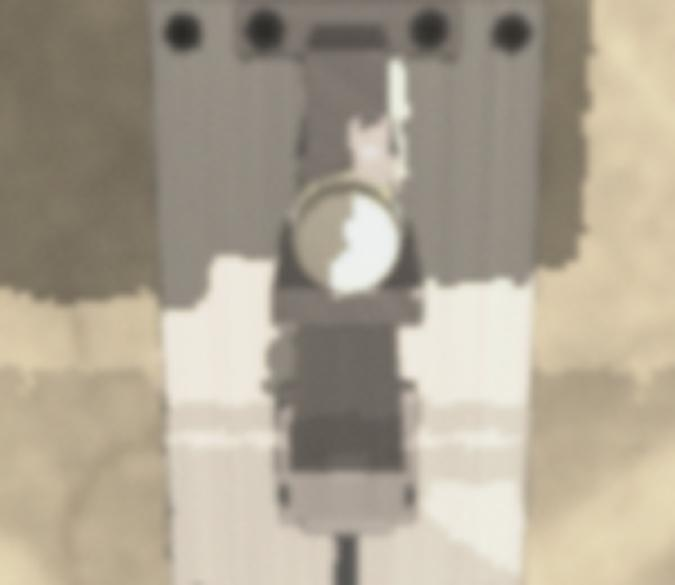

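```bash
python3 -c "
from h import *
im,w=load('w10')
f=lambda p:(np.array(p,float)+.5)/4.5-.5+[200,140]
P=onz(w,f([(272,326),(420,324),(290,470),(405,470),(275,290),(420,290)]),72); print(P)
d=np.array([.1197,.9928,0]); print(P@d); print('gap',(P[:2].mean(0)-P[2:4].mean(0))@d, 'yaw',np.arctan2(*(P[1]-P[0])[[1,0]]))
"
```

```text
[[ 462.40900229  -95.50230551   72.        ]
 [ 491.07809749  -98.56589783   72.        ]
 [ 461.89053417 -126.01958295   72.        ]
 [ 484.85739032 -128.81121069   72.        ]
 [ 463.97118262  -88.34540989   72.        ]
 [ 491.80086004  -91.71623708   72.        ]]
[-39.46433133 -39.0741751  -69.82394501 -69.84634036 -32.17197237
 -32.18731722]
gap 30.56588946832697 yaw -0.10645645934104998
```

Request:
drive_tool:
  deltas:
    - {"hand": -1,"tx": 0.12,"ty": -0.768,"tz": 0,"wx": 0,"wy": 0,"wz": 0}
    - {"hand": -1,"tx": 0.12,"ty": -0.768,"tz": 0,"wx": 0,"wy": 0,"wz": 0}
    - {"hand": -1,"tx": 0.12,"ty": -0.768,"tz": 0,"wx": 0,"wy": 0,"wz": 0}
    - {"hand": -1,"tx": 0.12,"ty": -0.768,"tz": 0,"wx": 0,"wy": 0,"wz": 0}
    - {"hand": -1,"tx": 0.12,"ty": -0.768,"tz": 0,"wx": 0,"wy": 0,"wz": 0}
    - {"hand": -1,"tx": 0.12,"ty": -0.768,"tz": 0,"wx": 0,"wy": 0,"wz": 0}
    - {"hand": -1,"tx": 0.12,"ty": -0.768,"tz": 0,"wx": 0,"wy": 0,"wz": 0}
    - {"hand": -1,"tx": 0.12,"ty": -0.768,"tz": 0,"wx": 0,"wy": 0,"wz": 0}
    - {"hand": -1,"tx": 0.12,"ty": -0.768,"tz": 0,"wx": 0,"wy": 0,"wz": 0}
    - {"hand": -1,"tx": 0.12,"ty": -0.768,"tz": 0,"wx": 0,"wy": 0,"wz": 0}
    - {"hand": -1,"tx": 0.12,"ty": -0.768,"tz": 0,"wx": 0,"wy": 0,"wz": 0}
    - {"hand": -1,"tx": 0.12,"ty": -0.768,"tz": 0,"wx": 0,"wy": 0,"wz": 0}
    - {"hand": -1,"tx": 0,"ty": 0,"tz": 0,"wx": 0,"wy": 0,"wz": -0.62}
    - {"hand": -1,"tx": 0,"ty": 0,"tz": 0,"wx": 0,"wy": 0,"wz": -0.62}
    - {"hand": -1,"tx": 0,"ty": 0,"tz": 0,"wx": 0,"wy": 0,"wz": -0.62}
    - {"hand": -1,"tx": 0,"ty": 0,"tz": 0,"wx": 0,"wy": 0,"wz": -0.62}
    - {"hand": -1,"tx": 0,"ty": 0,"tz": 0,"wx": 0,"wy": 0,"wz": 0}
    - {"hand": -1,"tx": 0,"ty": 0,"tz": 0,"wx": 0,"wy": 0,"wz": 0}

```text
time: 22.68
tool_pos: [578.7, 266.2, 184.9]
tcp_rot: [3.141, 0.003, 0.093]
contact_force: [0.9, 0.4, -0.7]
grip_width: 91.8
```

```bash
python3 -c "
from h import *
go(579.4,266.5,78,.095,1)
snap('wrist','w11')
im,w=load('w11')
cv2.imwrite('pics/z13.png',cv2.resize(im[150:260,210:350],None,fx=5,fy=5,interpolation=cv2.INTER_CUBIC)[:,:,::-1])
"
```

```text
t=22.68 at [578.7 266.2 184.9] rot [3.141e+00 3.000e-03 9.300e-02] F [ 0.9  0.4 -0.7] w 91.8
per row (n=1): t [ 0.026 -0.008  2.673]  w [ 0.007  0.036 -0.019]
```

View pics/z13.png

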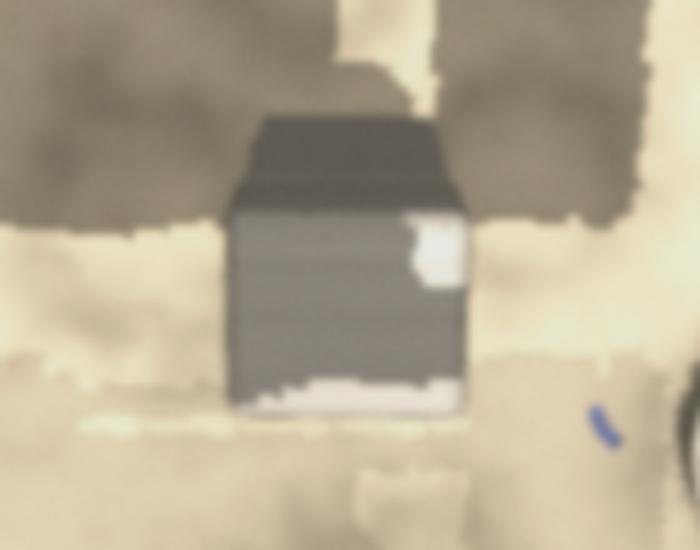

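```bash
python3 -c "
from h import *
im,w=load('w11')
f=lambda p:(np.array(p,float)+.5)/5-.5+[210,150]
P=onz(w,f([(229,210),(467,210),(467,413),(229,411)]),88); print(P,P.mean(0)); e=P[1]-P[0]+P[2]-P[3]; print('yaw',np.arctan2(e[1],e[0]),np.linalg.norm(e)/2)
print('foot',onz(w,f([(264,117),(436,117)]),0))
q=f([(229,210),(467,210),(467,413),(229,411)])
we=(np.array([(70,85),(280,45),(302,228),(105,270)])+.5)/6-.5+[295,105]
print(tri(w,q,load('w1')[1],we))
go(*P.mean(0)[:2],78,np.arctan2(e[1],e[0]),1)
"
```

```text
[[558.81036777 282.63454034  88.        ]
 [596.62674617 286.26369948  88.        ]
 [600.73946906 251.86073726  88.        ]
 [561.36744627 248.42608163  88.        ]] [579.38600732 267.29626468  88.        ]
yaw 0.09125974647897703 38.75547302342624
foot [[560.20031633 281.81926514   0.        ]
 [596.84682802 285.33126311   0.        ]]
[[558.97472776 281.52682132  84.44699234   0.82148932]
 [597.65819948 284.52904367  81.20906032   0.6857798 ]
 [600.12073696 251.72498634  86.87381983   1.5750443 ]
 [562.05471971 248.67401124  89.55439173   1.42386968]]
t=22.73 at [578.9 266.2 185.4] rot [3.141e+00 2.000e-03 9.300e-02] F [-0.8  0.5 -0.9] w 91.5
per row (n=1): t [ 0.021 -0.028  2.684]  w [0.005 0.027 0.023]
```

Request:
drive_tool:
  deltas:
    - {"hand": -1,"tx": 0.015,"ty": -0.022,"tz": 0.5,"wx": 0,"wy": 0,"wz": 0}
    - {"hand": -0.6,"tx": 0,"ty": 0,"tz": 0.5,"wx": 0,"wy": 0,"wz": 0}
    - {"hand": -0.4,"tx": 0,"ty": 0,"tz": 0.5,"wx": 0,"wy": 0,"wz": 0}
    - {"hand": -0.4,"tx": 0,"ty": 0,"tz": 0.5,"wx": 0,"wy": 0,"wz": 0}
    - {"hand": -0.4,"tx": 0,"ty": 0,"tz": 0.5,"wx": 0,"wy": 0,"wz": 0}
    - {"hand": -0.4,"tx": 0,"ty": 0,"tz": 0.16,"wx": 0,"wy": 0,"wz": 0}
    - {"hand": -0.4,"tx": 0,"ty": 0,"tz": 0,"wx": 0,"wy": 0,"wz": 0}
    - {"hand": -0.4,"tx": 0,"ty": 0,"tz": 0,"wx": 0,"wy": 0,"wz": 0}
    - {"hand": -0.4,"tx": 0,"ty": 0,"tz": 0,"wx": 0,"wy": 0,"wz": 0}

```text
time: 23.48
tool_pos: [580.7, 267.6, 81.8]
tcp_rot: [-3.141, -0.002, 0.095]
contact_force: [0.2, 0.6, 0.5]
grip_width: 64.3
```

Request:
drive_tool:
  deltas:
    - {"hand": -0.4,"tx": -0.01,"ty": 0,"tz": 0,"wx": 0,"wy": 0,"wz": 0}
    - {"hand": 1,"tx": 0,"ty": 0,"tz": 0,"wx": 0,"wy": 0,"wz": 0}
    - {"hand": 1,"tx": 0,"ty": 0,"tz": 0,"wx": 0,"wy": 0,"wz": 0}
    - {"hand": 1,"tx": 0,"ty": 0,"tz": 0,"wx": 0,"wy": 0,"wz": 0}
    - {"hand": 1,"tx": 0,"ty": 0,"tz": 0,"wx": 0,"wy": 0,"wz": 0}
    - {"hand": 1,"tx": 0,"ty": 0,"tz": 0,"wx": 0,"wy": 0,"wz": 0}
    - {"hand": 1,"tx": 0,"ty": 0,"tz": 0,"wx": 0,"wy": 0,"wz": 0}
    - {"hand": 1,"tx": 0,"ty": 0,"tz": 0,"wx": 0,"wy": 0,"wz": 0}

```text
time: 24.15
tool_pos: [579.6, 267.3, 80.7]
tcp_rot: [-3.141, -0.0, 0.095]
contact_force: [0.3, -0.5, 2.4]
grip_width: 39.6
```

Request:
drive_tool:
  deltas:
    - {"hand": 1,"tx": 0,"ty": 0,"tz": -0.2,"wx": 0,"wy": 0,"wz": 0}
    - {"hand": 1,"tx": 0,"ty": 0,"tz": -0.5,"wx": 0,"wy": 0,"wz": 0}
    - {"hand": 1,"tx": 0,"ty": 0,"tz": -0.7,"wx": 0,"wy": 0,"wz": 0}
    - {"hand": 1,"tx": 0,"ty": 0,"tz": -0.7,"wx": 0,"wy": 0,"wz": 0.4}
    - {"hand": 1,"tx": 0,"ty": 0,"tz": -0.5,"wx": 0,"wy": 0,"wz": 0.5}
    - {"hand": 1,"tx": 0,"ty": 0,"tz": -0.3,"wx": 0,"wy": 0,"wz": 0.5}
    - {"hand": 1,"tx": 0,"ty": 0,"tz": 0,"wx": 0,"wy": 0,"wz": 0.5}
    - {"hand": 1,"tx": 0,"ty": 0,"tz": 0,"wx": 0,"wy": 0,"wz": 0.56}
    - {"hand": 1,"tx": 0,"ty": 0,"tz": 0,"wx": 0,"wy": 0,"wz": 0}
    - {"hand": 1,"tx": 0,"ty": 0,"tz": 0,"wx": 0,"wy": 0,"wz": 0}

```text
time: 24.98
tool_pos: [579.3, 267.2, 196.5]
tcp_rot: [3.141, 0.0, -0.118]
contact_force: [0.7, 0.1, -1.0]
grip_width: 39.7
```

```bash
python3 -c "
from h import *
go(475.0,-116.9,195,-.12,13)
"
```

```text
t=24.98 at [579.3 267.2 196.5] rot [ 3.141  0.    -0.118] F [ 0.7  0.1 -1. ] w 39.7
per row (n=13): t [-0.112  0.757  0.003]  w [0.    0.    0.001]
```

Request:
drive_tool:
  deltas:
    - {"hand": 1,"tx": -0.112,"ty": 0.757,"tz": 0,"wx": 0,"wy": 0,"wz": 0.002}
    - {"hand": 1,"tx": -0.112,"ty": 0.757,"tz": 0,"wx": 0,"wy": 0,"wz": 0.002}
    - {"hand": 1,"tx": -0.112,"ty": 0.757,"tz": 0,"wx": 0,"wy": 0,"wz": 0.002}
    - {"hand": 1,"tx": -0.112,"ty": 0.757,"tz": 0,"wx": 0,"wy": 0,"wz": 0.002}
    - {"hand": 1,"tx": -0.112,"ty": 0.757,"tz": 0,"wx": 0,"wy": 0,"wz": 0.002}
    - {"hand": 1,"tx": -0.112,"ty": 0.757,"tz": 0,"wx": 0,"wy": 0,"wz": 0.002}
    - {"hand": 1,"tx": -0.112,"ty": 0.757,"tz": 0,"wx": 0,"wy": 0,"wz": 0.002}
    - {"hand": 1,"tx": -0.112,"ty": 0.757,"tz": 0,"wx": 0,"wy": 0,"wz": 0.002}
    - {"hand": 1,"tx": -0.112,"ty": 0.757,"tz": 0,"wx": 0,"wy": 0,"wz": 0}
    - {"hand": 1,"tx": -0.112,"ty": 0.757,"tz": 0,"wx": 0,"wy": 0,"wz": 0}
    - {"hand": 1,"tx": -0.112,"ty": 0.757,"tz": 0,"wx": 0,"wy": 0,"wz": 0}
    - {"hand": 1,"tx": -0.112,"ty": 0.757,"tz": 0,"wx": 0,"wy": 0,"wz": 0}
    - {"hand": 1,"tx": -0.112,"ty": 0.757,"tz": 0,"wx": 0,"wy": 0,"wz": 0}
    - {"hand": 1,"tx": 0,"ty": 0,"tz": 0,"wx": 0,"wy": 0,"wz": 0}
    - {"hand": 1,"tx": 0,"ty": 0,"tz": 0,"wx": 0,"wy": 0,"wz": 0}
    - {"hand": 1,"tx": 0,"ty": 0,"tz": 0,"wx": 0,"wy": 0,"wz": 0}
    - {"hand": 1,"tx": 0,"ty": 0,"tz": 0,"wx": 0,"wy": 0,"wz": 0}

```text
time: 26.4
tool_pos: [474.5, -115.6, 196.4]
tcp_rot: [-3.141, 0.0, -0.12]
contact_force: [0.9, -0.2, -1.8]
grip_width: 39.6
```

```bash
python3 -c "
from h import *
go(475.0,-116.9,195,-.12,1)
snap('wrist','w12');snap('side','s12')
im,w=load('w12')
cv2.imwrite('pics/z13.png',cv2.resize(im[120:300,200:360],None,fx=3.3,fy=3.3,interpolation=cv2.INTER_CUBIC)[:,:,::-1])
im,w=load('s12')
cv2.imwrite('pics/z14.png',cv2.resize(im[150:340,240:400],None,fx=3.1,fy=3.1,interpolation=cv2.INTER_CUBIC)[:,:,::-1])
"
```

```text
t=26.40 at [ 474.5 -115.6  196.4] rot [-3.141  0.    -0.12 ] F [ 0.9 -0.2 -1.8] w 39.6
per row (n=1): t [0.017 0.032 0.035]  w [-0.005  0.001  0.005]
```

View pics/z13.png

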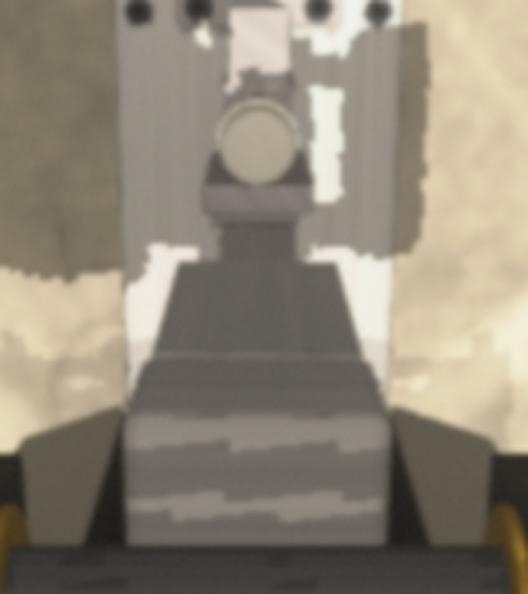

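View pics/z14.png

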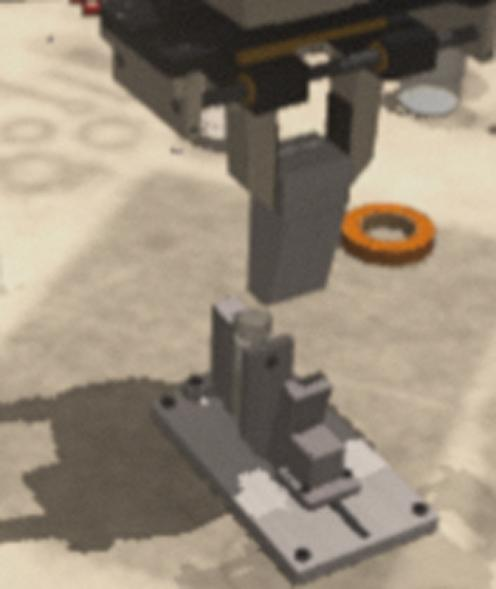

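```bash
python3 -c "
from h import *
from scipy.spatial.transform import Rotation as R
im,w=load('w12'); o=get_obs();Rt=R.from_euler('xyz',o['tcp_rot']);tp=o['tool_pos']
f=lambda p:(np.array(p,float)+.5)/3.3-.5+[200,120]
A=onz(w,f([(177,264),(336,264)]),115.7);B=onz(w,f([(203,217),(313,217)]),72);B2=onz(w,f([(203,184),(313,184)]),72);H=onz(w,f([(125,414),(389,414)]),tp[2]+7.3)
print(tp)
for n,P in (('foot',A),('plateback',B),('platefront',B2),('headtop',H)): print(n,np.round(Rt.inv().apply(P-tp),1))
"
```

```text
[ 474.54891505 -115.44546768  196.40185192]
foot [[-18.3 -15.8  80.7]
 [ 17.8 -15.9  80.7]]
plateback [[-14.5 -17.1 124.4]
 [ 14.9 -17.1 124.4]]
platefront [[-14.4 -26.  124.4]
 [ 14.8 -26.1 124.4]]
headtop [[-19.4 -17.1  -7.3]
 [ 18.9 -17.1  -7.3]]
```

Request:
drive_tool:
  deltas:
    - {"hand": 1,"tx": 0.005,"ty": 0.03,"tz": 0.3,"wx": 0,"wy": 0,"wz": 0}
    - {"hand": 1,"tx": 0,"ty": 0,"tz": 0.4,"wx": 0,"wy": 0,"wz": 0}
    - {"hand": 1,"tx": 0,"ty": 0,"tz": 0.4,"wx": 0,"wy": 0,"wz": 0}
    - {"hand": 1,"tx": 0,"ty": 0,"tz": 0.3,"wx": 0,"wy": 0,"wz": 0}
    - {"hand": 1,"tx": 0,"ty": 0,"tz": 0.15,"wx": 0,"wy": 0,"wz": 0}
    - {"hand": 1,"tx": 0,"ty": 0,"tz": 0,"wx": 0,"wy": 0,"wz": 0}
    - {"hand": 1,"tx": 0,"ty": 0,"tz": 0,"wx": 0,"wy": 0,"wz": 0}
    - {"hand": 1,"tx": 0,"ty": 0,"tz": 0,"wx": 0,"wy": 0,"wz": 0}

```text
time: 27.17
tool_pos: [475.0, -117.6, 135.2]
tcp_rot: [3.141, -0.001, -0.121]
contact_force: [0.4, -0.9, -1.8]
grip_width: 39.7
```

```bash
python3 -c "
from h import *
go(475.0,-116.9,120,-.12,1)
snap('wrist','w13');snap('side','s13')
im,w=load('w13')
cv2.imwrite('pics/z13.png',cv2.resize(im[120:300,200:360],None,fx=3.3,fy=3.3,interpolation=cv2.INTER_CUBIC)[:,:,::-1])
im,w=load('s13')
cv2.imwrite('pics/z14.png',cv2.resize(im[200:330,270:380],None,fx=4.5,fy=4.5,interpolation=cv2.INTER_CUBIC)[:,:,::-1])
"
```

```text
t=27.17 at [ 475.  -117.6  135.2] rot [ 3.141e+00 -1.000e-03 -1.210e-01] F [ 0.4 -0.9 -1.8] w 39.7
per row (n=1): t [-0.002 -0.018  0.38 ]  w [ 0.003 -0.016 -0.006]
```

View pics/z13.png

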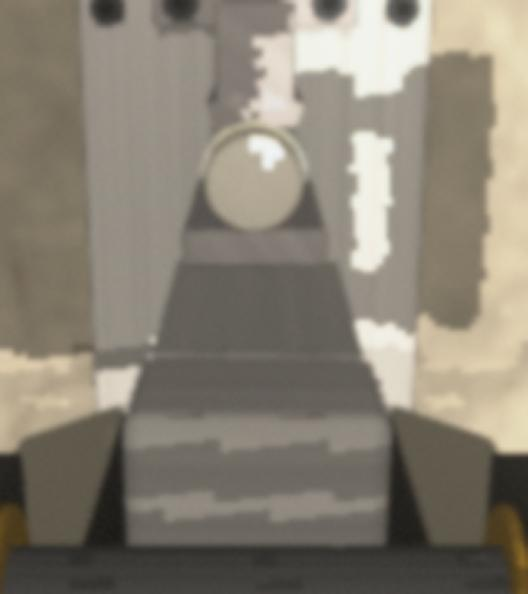

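View pics/z14.png

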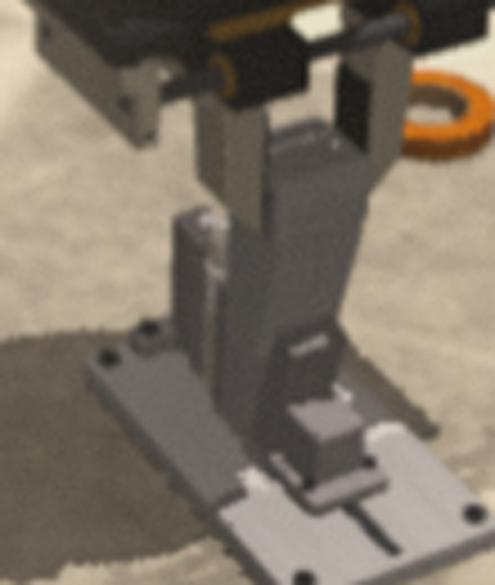

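Request:
drive_tool:
  deltas:
    - {"hand": 1,"tx": 0,"ty": 0,"tz": 0.1,"wx": 0,"wy": 0,"wz": 0}
    - {"hand": 1,"tx": 0,"ty": 0,"tz": 0.1,"wx": 0,"wy": 0,"wz": 0}
    - {"hand": 1,"tx": 0,"ty": 0,"tz": 0.05,"wx": 0,"wy": 0,"wz": 0}
    - {"hand": 1,"tx": 0,"ty": 0,"tz": 0,"wx": 0,"wy": 0,"wz": 0}

```text
time: 27.6
tool_pos: [474.1, -117.5, 123.9]
tcp_rot: [-3.141, 0.001, -0.121]
contact_force: [0.1, 0.2, -0.9]
grip_width: 39.6
```

Request:
drive_tool:
  deltas:
    - {"hand": 1,"tx": 0,"ty": 0,"tz": 0.05,"wx": 0,"wy": 0,"wz": 0}
    - {"hand": 1,"tx": 0,"ty": 0,"tz": 0,"wx": 0,"wy": 0,"wz": 0}

```text
time: 27.77
tool_pos: [474.4, -117.3, 122.3]
tcp_rot: [-3.141, -0.0, -0.121]
contact_force: [1.7, 2.7, -2.2]
grip_width: 39.8
```

Request:
drive_tool:
  deltas:
    - {"hand": 1,"tx": 0,"ty": 0,"tz": 0.05,"wx": 0,"wy": 0,"wz": 0}
    - {"hand": 1,"tx": 0,"ty": 0,"tz": 0,"wx": 0,"wy": 0,"wz": 0}

```text
time: 27.93
tool_pos: [474.6, -117.1, 120.5]
tcp_rot: [-3.14, -0.001, -0.121]
contact_force: [2.1, 4.8, 1.5]
grip_width: 39.8
```

Request:
drive_tool:
  deltas:
    - {"hand": 1,"tx": 0,"ty": -0.02,"tz": 0.05,"wx": 0,"wy": 0,"wz": 0}
    - {"hand": 1,"tx": 0,"ty": -0.01,"tz": 0.03,"wx": 0,"wy": 0,"wz": 0}
    - {"hand": 1,"tx": 0,"ty": 0,"tz": 0,"wx": 0,"wy": 0,"wz": 0}

```text
time: 28.18
tool_pos: [474.8, -116.2, 117.2]
tcp_rot: [-3.141, -0.001, -0.121]
contact_force: [0.4, 5.5, 1.4]
grip_width: 40.2
```

Request:
drive_tool:
  deltas:
    - {"hand": 1,"tx": 0,"ty": -0.012,"tz": 0.05,"wx": 0,"wy": 0,"wz": 0}
    - {"hand": 1,"tx": 0,"ty": -0.008,"tz": 0.03,"wx": 0,"wy": 0,"wz": 0}
    - {"hand": 1,"tx": 0,"ty": 0,"tz": 0,"wx": 0,"wy": 0,"wz": 0}

```text
time: 28.43
tool_pos: [474.9, -115.4, 114.1]
tcp_rot: [-3.141, -0.001, -0.121]
contact_force: [1.1, 5.0, 2.5]
grip_width: 39.8
```

Request:
drive_tool:
  deltas:
    - {"hand": 1,"tx": 0,"ty": -0.015,"tz": 0.04,"wx": 0,"wy": 0,"wz": 0}
    - {"hand": 1,"tx": 0,"ty": -0.005,"tz": 0.02,"wx": 0,"wy": 0,"wz": 0}
    - {"hand": 1,"tx": 0,"ty": 0,"tz": 0,"wx": 0,"wy": 0,"wz": 0}

```text
time: 28.68
tool_pos: [474.9, -114.7, 111.7]
tcp_rot: [-3.141, -0.001, -0.121]
contact_force: [2.4, 5.4, 2.1]
grip_width: 39.7
```

Request:
drive_tool:
  deltas:
    - {"hand": 1,"tx": 0,"ty": -0.008,"tz": 0.03,"wx": 0,"wy": 0,"wz": 0}
    - {"hand": 1,"tx": 0,"ty": -0.005,"tz": 0.02,"wx": 0,"wy": 0,"wz": 0}
    - {"hand": 1,"tx": 0,"ty": 0,"tz": 0,"wx": 0,"wy": 0,"wz": 0}

```text
time: 28.93
tool_pos: [475.1, -114.4, 110.6]
tcp_rot: [3.141, -0.001, -0.121]
contact_force: [-1.6, 6.2, 11.0]
grip_width: 39.7
```

Request:
drive_tool:
  deltas:
    - {"hand": 1,"tx": 0,"ty": 0,"tz": 0.02,"wx": 0,"wy": 0,"wz": 0}
    - {"hand": 1,"tx": 0,"ty": 0,"tz": 0,"wx": 0,"wy": 0,"wz": 0}

```text
time: 29.1
tool_pos: [475.2, -114.3, 110.4]
tcp_rot: [3.141, -0.002, -0.121]
contact_force: [-2.5, 6.2, 16.4]
grip_width: 40.1
```

Request:
drive_tool:
  deltas:
    - {"hand": 1,"tx": 0,"ty": 0,"tz": 0.02,"wx": 0,"wy": 0,"wz": 0}
    - {"hand": 1,"tx": 0,"ty": 0,"tz": 0,"wx": 0,"wy": 0,"wz": 0}
    - {"hand": 1,"tx": 0,"ty": 0,"tz": 0,"wx": 0,"wy": 0,"wz": 0}

```text
time: 29.35
tool_pos: [475.3, -114.3, 110.2]
tcp_rot: [3.141, -0.002, -0.121]
contact_force: [-3.6, 7.4, 22.0]
grip_width: 39.8
```

Request:
drive_tool:
  deltas:
    - {"hand": 1,"tx": 0,"ty": -0.03,"tz": 0,"wx": 0,"wy": 0,"wz": 0}
    - {"hand": 1,"tx": 0,"ty": 0,"tz": 0,"wx": 0,"wy": 0,"wz": 0}
    - {"hand": 1,"tx": 0,"ty": 0,"tz": 0,"wx": 0,"wy": 0,"wz": 0}

```text
time: 29.6
tool_pos: [475.3, -114.1, 110.0]
tcp_rot: [3.14, -0.002, -0.12]
contact_force: [-4.3, 2.1, 20.2]
grip_width: 40.0
```

```bash
python3 -c "
from h import *
go(475.0,-116.9,120,-.12,1)
snap('wrist','w14');snap('side','s14')
im,w=load('w14')
cv2.imwrite('pics/z13.png',cv2.resize(im[120:300,200:360],None,fx=3.3,fy=3.3,interpolation=cv2.INTER_CUBIC)[:,:,::-1])
im,w=load('s14')
cv2.imwrite('pics/z14.png',cv2.resize(im[220:330,280:380],None,fx=5.4,fy=5.4,interpolation=cv2.INTER_CUBIC)[:,:,::-1])
go(0,0,0,0)
"
```

```text
t=29.60 at [ 475.3 -114.1  110. ] rot [ 3.14e+00 -2.00e-03 -1.20e-01] F [-4.3  2.1 20.2] w 40.0
per row (n=1): t [ 0.     0.071 -0.25 ]  w [ 0.023 -0.026 -0.004]
t=29.70 at [ 475.4 -114.1  110. ] rot [ 3.14e+00 -2.00e-03 -1.20e-01] F [-4.2  1.3 19.3] w 39.6
per row (n=1): t [-12.147  -1.41    2.72 ]  w [ 0.023 -0.025 -1.38 ]
```

View pics/z13.png

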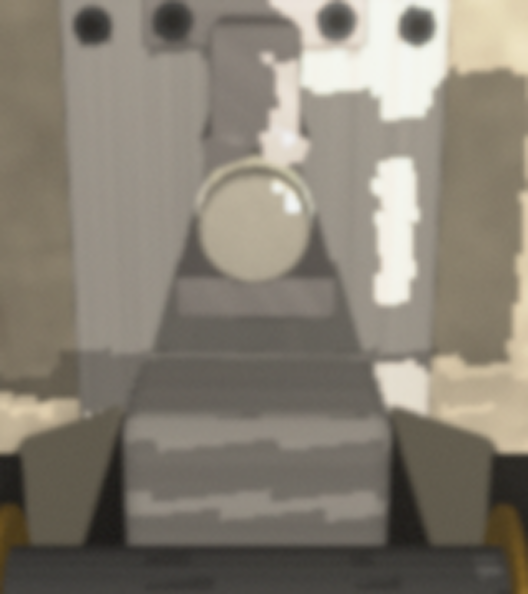

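View pics/z14.png

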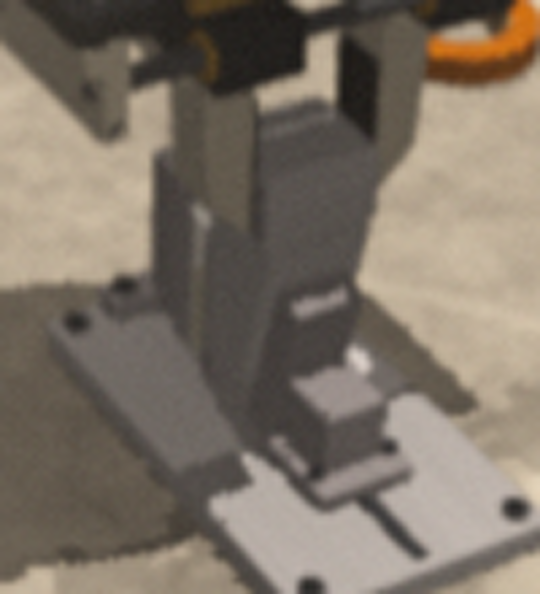

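Request:
drive_tool:
  deltas:
    - {"hand": 1,"tx": -0.01,"ty": 0,"tz": 0.01,"wx": 0,"wy": 0,"wz": 0}
    - {"hand": 1,"tx": 0,"ty": 0,"tz": 0,"wx": 0,"wy": 0,"wz": 0}
    - {"hand": 1,"tx": 0,"ty": 0,"tz": 0,"wx": 0,"wy": 0,"wz": 0}
    - {"hand": 1,"tx": 0,"ty": 0,"tz": 0,"wx": 0,"wy": 0,"wz": 0}
    - {"hand": 1,"tx": 0,"ty": 0,"tz": 0,"wx": 0,"wy": 0,"wz": 0}
    - {"hand": 1,"tx": 0,"ty": 0,"tz": 0,"wx": 0,"wy": 0,"wz": 0}

```text
time: 30.2
tool_pos: [475.3, -114.1, 110.0]
tcp_rot: [3.14, -0.003, -0.12]
contact_force: [-4.0, 2.9, 22.3]
grip_width: 39.8
```

Request:
drive_tool:
  deltas:
    - {"hand": 1,"tx": 0,"ty": 0,"tz": 0,"wx": 0,"wy": 0,"wz": 0}
    - {"hand": 1,"tx": 0,"ty": 0,"tz": 0,"wx": 0,"wy": 0,"wz": 0}
    - {"hand": 1,"tx": 0,"ty": 0,"tz": 0,"wx": 0,"wy": 0,"wz": 0}
    - {"hand": 1,"tx": 0,"ty": 0,"tz": 0,"wx": 0,"wy": 0,"wz": 0}

```text
time: 30.53
tool_pos: [475.3, -114.1, 110.0]
tcp_rot: [3.14, -0.003, -0.12]
contact_force: [-3.6, 2.3, 22.4]
grip_width: 39.8
```

Steady and tight, so I'm handing in.

```bash
python3 -c "
from plant import *
print(close_job()); o=get_obs(); print(o['time'],o['tool_pos'],o['contact_force'],o['grip_width'])"
```

```text
the job is handed in; nothing more can be done
None
the job is handed in; nothing more can be done
```

The vial is clamped in the fixture, and I handed the job in at about 30.5 s with the arm still gripping the wedge and pressing it down.

**What I did:**
- I stood the vial on the fixture floor, pushed it into the notch until it pressed back with about 13 N, and let go.
- I set the narrow plate flat against the vial. The gap G measured about 23.6 to 24.6 mm, so one plate was enough and the wide plate stayed where it was.
- I pushed the wedge down between plate and heel until it went tight.

**Last checks:**
- The wedge bottom is about 17 mm above the floor. The formula gives about 18 mm from the last gap measurement (G 23.6).
- The push held steady at about 22 N for the last third of a second. The tool did not move and the grip stayed at 39.8 mm.
- The final wrist and side pictures show the vial upright in the notch, with the plate and wedge upright in line behind it.
- The arm passed well clear of the flange, pipe clamp and tape roll. I did not check their positions again at the end.

**Disagreements:**
- The fixture measured about 2% short from the corner pixels (157 mm against 160 mm).
- The camera and the touch readings differed by 1 to 2 mm in y for the held plate and wedge. I used the contact forces for the final positions.
- A sideways force of about 4 N was still on the wedge at the end.

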